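File a filter cassette into a packed rack

TASK

Take the filter cassette out of the small stand by its tab and file it in the middle of the row in the rack, two cassettes on each side, working it down gently between its neighbours until it stands fully home on the rack floor, upright like the rest. The gap is too narrow, so it must nudge the neighbours aside: feel which way the row gives, let the cassette follow, and never force it (push with no more than about 15 N, since it wedges, and stop softly at the bottom); leave the neighbours standing in the rack, and leave the other things on the table where they are.

Things in the scene. Friction and masses are not known exactly. Their poses are not given: they have to be found in the camera images.
- cassette: Cassette to file, alone in the small stand: upright aluminium plate 60 mm wide (own x), 16 thick (y), 80 high, black grip tab on top 30 (x) x 8 (y) x 24 high; 104 overall, 0.2 kg. Foot tapers from 16 thick at 12 mm up to a flat 8 at the underside; shoulders slope from 16 thick at 72 mm to 8 at 80. Origin: centre of underside, z up. Grip the tab's narrow edges, fingers closing along x.
- stand: Small stand fixed to the table: steel base plate 104 x 60 x 6 mm with grey cheeks round an upright slot 64 mm (x) by 18 mm (y), 16 mm deep; slot floor 6 mm, top 22 mm above the table. Origin: centre of its underside. The cassette in it lies along its x.
- rack: Fixed rack: base 104 x 151 x 6 mm (its top is the floor), rails along y 24 mm high (flared to 32), 64 apart; two end stops 72 mm high, one 20 mm thick, one 4, 83 apart, so the row's room is centred 4 mm off the rack's middle, away from the thick stop; which end that is, the state does not tell: see or feel it. Origin: centre of underside; x along the cassettes' width, y along the row.
- row_a: Cassette standing loose in the rack (outermost at +y of the rack), same shape and size as cassette, slick (friction about 0.33), free to slide and lean. The inner two are 1 to 3 mm apart; five leave 3 mm spare between the end stops. One that binds comes free if eased up 2 mm and rocked along y. Origin: centre of its underside, x along its width, y its thickness, z up.
- row_b: Cassette standing loose in the rack (inner one at +y, beside the middle gap), same shape and size as cassette, slick (friction about 0.33), free to slide and lean. The inner two are 1 to 3 mm apart; five leave 3 mm spare between the end stops. One that binds comes free if eased up 2 mm and rocked along y. Origin: centre of its underside, x along its width, y its thickness, z up.
- row_c: Cassette standing loose in the rack (inner one at -y, beside the middle gap), same shape and size as cassette, slick (friction about 0.33), free to slide and lean. The inner two are 1 to 3 mm apart; five leave 3 mm spare between the end stops. One that binds comes free if eased up 2 mm and rocked along y. Origin: centre of its underside, x along its width, y its thickness, z up.
- row_d: Cassette standing loose in the rack (outermost at -y of the rack), same shape and size as cassette, slick (friction about 0.33), free to slide and lean. The inner two are 1 to 3 mm apart; five leave 3 mm spare between the end stops. One that binds comes free if eased up 2 mm and rocked along y. Origin: centre of its underside, x along its width, y its thickness, z up.
- slide_box: Bystander: blue slide box 94x68x32 mm, origin at the centre of its underside.
- torch: Bystander: black torch 24x103x21 mm lying, origin at the centre of its underside.
- small_beaker: Bystander: clear beaker 51x51x56 mm, origin at the centre of its underside.
- lens_tube_1: Bystander: black lens tube, diameter 30, 52 mm high, origin at the centre of its underside.
- lens_case_0: Bystander: round black lens case, diameter 39, 16 mm high, origin at the centre of its underside.
- tape_roll: Bystander: roll of tape, diameter 77, 19 mm high, origin at the centre of its underside.
- camera_top (a point): Top of a tall camera on posts, fixed between the two working places, 255 mm high; it takes up about 130 mm (x) by 130 mm (y) round this point. Pass over or round it.
- screen_top (a point): Middle of the upper edge of a thin upright screen on a post, fixed at the right of the work, 325 mm high, 130 mm wide along x, 10 mm thick. Pass over or round it.
There are look-alikes about, which are no part of the job. What is shaped like the rack but blue is not meant.

How it is judged:
By the outcome, as a careful person would: the job done as asked, in the order asked, and still so for the second after the job is handed in, with the robot touching nothing.
It also fails if it takes over 72 s, if anything falls off the work surface, if the arm or the gripper's body presses on something with over 40 N, if the wrist force passes 120 N, or if a joint passes its speed limit or range.

ROBOT

A 6-joint arm with a two-finger parallel gripper is mounted at the origin on a cart in front of the work surface, level with it; the furniture and walls round the work are solid. World frame = base frame: x ahead of the robot, y to its left, z up, the work surface at z = 0. Lengths are in m, angles in rad, forces in N, time in s.
With the tool pointing down it reaches from about 0.25 to 0.775 m from the base axis. Payload 4 kg.
Tool frame: the origin (TCP) lies midway between the tips of the shut fingers; the grasp point (between the pads) lies behind it (robot.tcp_to_grasp is the z of the grasp point in the tool frame, in m); z points along the fingers, y is the line along which they close (so a half turn about z gives the same grasp; the last joint's range is limited). The gripper opens to 94 mm and grips with 3 to 60 N. Pads are 16 mm wide; open, the fingers measure 119 mm over their backs; the gripper's body (75 mm by 177 mm) begins 78 mm behind the grasp point.
Start: joints at [1.094, 0.087, 1.371, -0, 1.684, -0.103], TCP at [0.201, 0.512, 0.206] pointing down, gripper open.
Joint ranges: [-3.1, 3.1], [-0.76, 2.03], [0.27, 2.55], [-1.08, 4.22], [0.17, 2.65], [-2.57, 2.57]. Speed limits (rad/s): [2.79, 2.79, 3.14, 3.14, 3.14, 3.14].

INTERFACE

Orientations are given as [roll, pitch, yaw] about the fixed x, y, z axes, in that order (R = Rz(yaw) Ry(pitch) Rx(roll)).
In Python, from cell import robot gives the robot as it stands.
- The arm moves only by the tool arm_command, never from a script. Its argument "rows" is one flat list of numbers, 7 for each row, row after row: the shift along the tool's x, y, z in units of 30 mm (1.0 is 30 mm), then the turn, a rotation vector about the tool's x, y, z in units of 6 degrees (1.0 is 6 degrees), then the finger opening in mm, from 0 to 94. A call has 1 to 12 rows; each row shifts and turns the commanded pose from where the row before left it, along the tool's axes as they then stand; what a row does not reach is not made up. A row lasts 1/10 s, in which the tool goes at most 50 mm and 8.59 degrees, less where a joint would pass 70% of its speed; a pose out of reach is approached as far as the arm can. A call is refused whole if a number of a shift passes 1 or a number of a turn 1, either way. A call with a gripper value outside its range is refused whole. The fingers move at their own pace and stop on an object; "force" is the grip in N (left out, the last holds). Time passes only in rows, so rows that do not move let the fingers close. It gives the time, the measured TCP pose, the force, the opening and the grip force at its end, in the units of the state.
- robot.read_state(): the state, without advancing time (a new reading comes with each control period).
- robot.camera(name): name is "scene" or "top"; returns (picture, depth): 384x512x3 uint8, red, green, blue; 384x512 float32, m along the optical axis (not along the pixel's ray), 0 where there is no reading.
- robot.camera_info(name): a dict with "intrinsics" (3x3 intrinsics, pixels), "camera_from_world" (4x4, takes a point from world to camera coordinates). Camera axes: x right, y up, looking along -z (the intrinsics and any distortion apply to the point x, -y, -z); pixel columns grow to the right and rows downward; lengths in m; the calibration is good to about 2 mm. A picture is of the moment at which its call begins. camera_info takes no time and is no camera call.
- robot.hand_in(): hands the job in; it is judged then, once.
The state is a dict: "time": time; "qpos": joint angles; "joint_velocities": joint speeds; "effort": joint torques, N m; "tool_pos": TCP position; "tcp_rot": TCP orientation; "wrist_force": force on the tool from outside, world axes, zero at the start; "wrist_torque": the same for the moment, N m; "grip_width": finger opening in m; "grip_force": force on a finger pad.
Only numpy, scipy, OpenCV 4.12 (cv2) and the standard library are available. Lean on these libraries where they do the work, as an engineer would, in place of code of your own. Each camera call takes 0.05 s, during which the arm holds its last target. There are 200 camera calls.

## Working session

There is one attempt and no reset: what is moved stays moved. The work goes in short steps, Python scripts to look and compute and a tool call to move; the robot and the scene stay as the last step left them, time stands still between calls to the robot, and variables do not carry over. Pictures are saved under pics/ and viewed, at most 10 in all, crops included, and the job is handed in when it is done.

Besides the shell and the picture viewer there is one more tool, called after "Call:" by a JSON object that holds its "fn" and its "kwargs". arm_command: Moves the arm, as the interface text tells. Its arguments: {"type":"object","properties":{"rows":{"type":"array","items":{"type":"number"}},"force":{"type":"number"}},"required":["rows"]}

```bash
mkdir -p pics; ls
python3 - <<'E'
from cell import robot
import cv2,numpy as np
for n in("scene","top"):
    p,d=robot.camera(n); np.savez(f"{n}0.npz",p=p,d=d)
    cv2.imwrite(f"pics/{n}0.png",cv2.resize(p[:,:,::-1],(800,600),interpolation=cv2.INTER_CUBIC))
    i=robot.camera_info(n); print(n,{k:np.round(v,4).tolist() if not isinstance(v,str) else v for k,v in i.items()})
s=robot.read_state();print({k:np.round(v,4).tolist() for k,v in s.items()},robot.tcp_to_grasp)
E
```

```text
pics
scene {'intrinsics': [[413.8977, 0.0, 254.8722], [0.0, 413.8977, 189.5117], [0.0, 0.0, 1.0]], 'camera_from_world': [[0.6978, -0.7163, 0.0017, -0.4167], [0.3141, 0.3081, 0.898, -0.3243], [-0.6437, -0.6261, 0.44, -1.2618], [0.0, 0.0, 0.0, 1.0]]}
top {'intrinsics': [[352.1933, 0.0, 253.6702], [0.0, 352.1933, 195.3865], [0.0, 0.0, 1.0]], 'camera_from_world': [[0.007, -1.0, 0.0063, -0.1183], [0.9892, 0.0078, 0.1462, -0.5414], [-0.1462, 0.0052, 0.9892, -1.5243], [0.0, 0.0, 0.0, 1.0]]}
{'time': 0.1, 'qpos': [1.0939, 0.0879, 1.3721, -0.0, 1.6836, -0.1031], 'joint_velocities': [-0.0005, -0.0009, -0.0038, 0.0006, -0.0008, 0.0009], 'effort': [0.0035, -34.125, -30.3303, 0.072, 0.0303, -0.0001], 'tool_pos': [0.2006, 0.5116, 0.2044], 'tcp_rot': [-3.1396, -0.0002, 2.7678], 'wrist_force': [0.0166, 0.1574, 0.9806], 'wrist_torque': [0.0163, -0.017, 0.0014], 'grip_force': 0.0, 'grip_width': 0.0942} -0.0188
```

View pics/scene0.png

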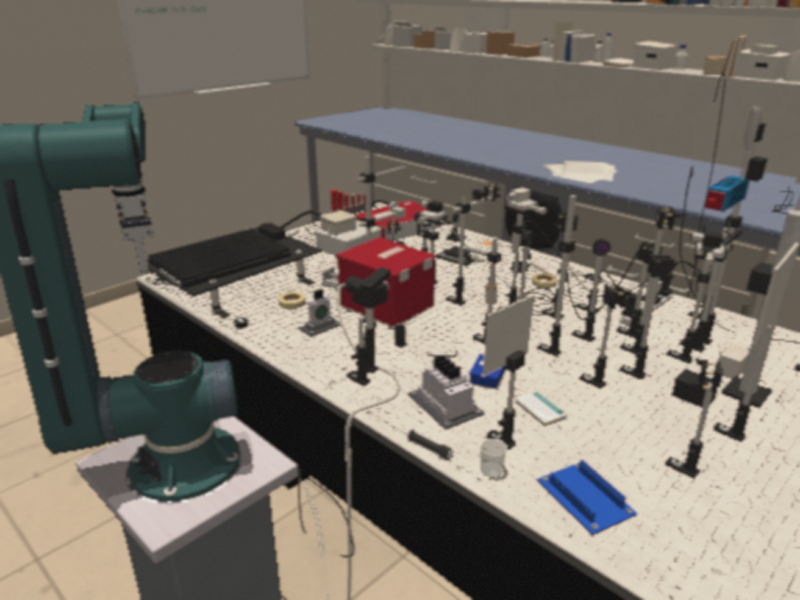

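View pics/top0.png

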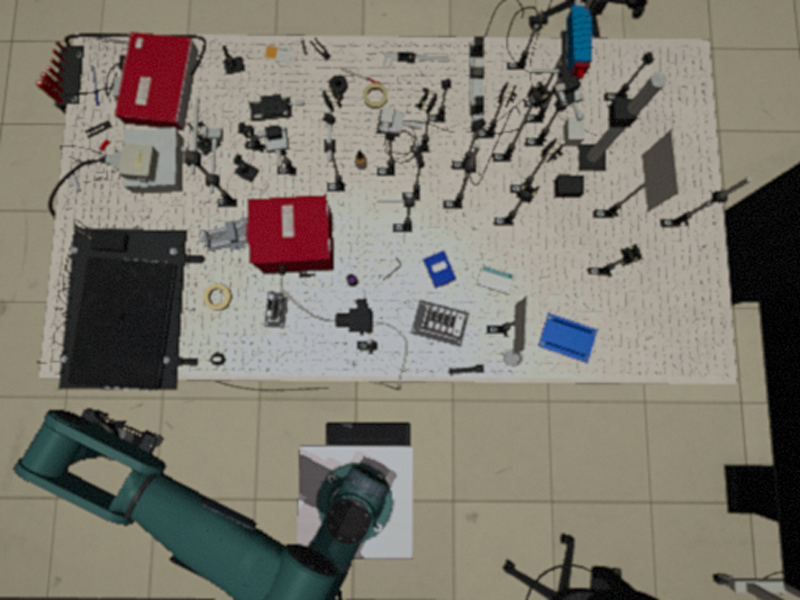

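The scene view shows the stand with its cassette at about (318,312) and the rack at (446,390). In the top view they are at (276,309) and (441,322), with the camera post between them at (355,317) and the screen at (519,325). The blue look-alike is at (568,337). Next I'll crop closer.

```bash
cat > h.py <<'E'
import numpy as np,cv2
from cell import robot
def cam(n):
    i=robot.camera_info(n);return np.array(i["intrinsics"]),np.array(i["camera_from_world"])
def proj(n,P):
    K,T=cam(n);P=np.atleast_2d(P);c=P@T[:3,:3].T+T[:3,3];c=c*[1,-1,-1];q=c@K.T;return q[:,:2]/q[:,2:]
def ray(n,uv,z):
    K,T=cam(n);uv=np.atleast_2d(uv).astype(float);d=np.c_[uv,np.ones(len(uv))]@np.linalg.inv(K).T*[1,-1,-1]
    R=T[:3,:3];o=-R.T@T[:3,3];d=d@R;return o+d*((z-o[2])/d[:,2])[:,None]
def cloud(n,d):
    K,T=cam(n);v,u=np.indices(d.shape);c=np.stack([u,v,np.ones_like(u)],-1)@np.linalg.inv(K).T*d[...,None]*[1,-1,-1]
    return (c-T[:3,3])@T[:3,:3]
E
python3 - <<'E'
from h import *
t=np.load("top0.npz")["p"];s=np.load("scene0.npz")["p"]
f=lambda p,u,v,w,h,W,H:cv2.resize(p[v:v+h,u:u+w,::-1],(W,H),interpolation=cv2.INTER_CUBIC)
c=np.vstack([np.hstack([f(t,260,185,44,40,440,300)[:, :400],f(t,160,180,40,30,400,300)]),np.hstack([f(s,258,220,54,54,400,300),f(s,185,178,40,40,400,300)])])
cv2.imwrite("pics/c1.png",c)
d=np.load("top0.npz")["d"];C=cloud("top",d)
for u,v in((282,206),(282,200),(176,197),(300,215),(228,203),(333,205)):print(u,v,C[v,u].round(3))
E
```

```text
282 206 [ 0.493 -0.238  0.063]
282 200 [ 0.514 -0.234  0.104]
176 197 [0.533 0.23  0.038]
300 215 [ 0.46  -0.325  0.001]
228 203 [ 0.484 -0.014  0.228]
333 205 [ 0.473 -0.411  0.276]
```

View pics/c1.png

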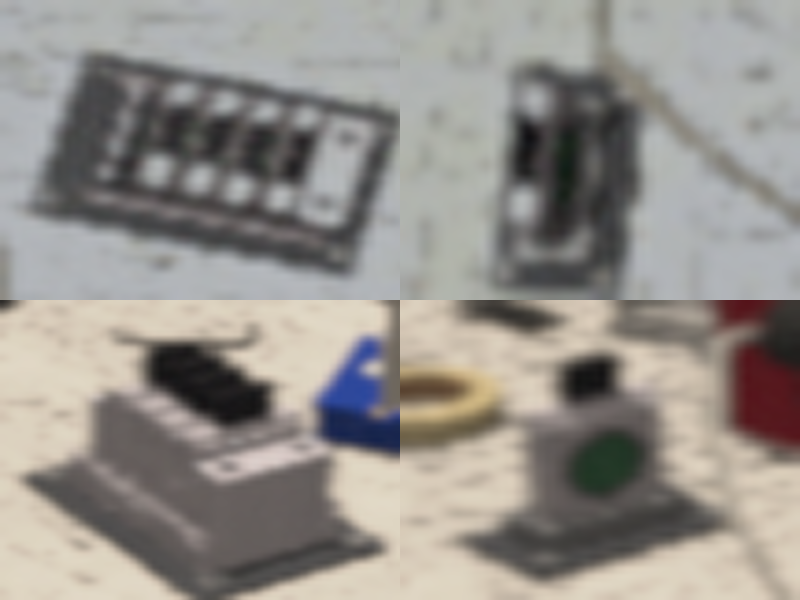

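The thick stop is the broad top with screws at the right of the top view, so it is at the −y end. The row's room is therefore centred 4 mm toward +y. Now I'll measure both places.

Run:
```python
from h import *
for n in("top","scene"):
    z=np.load(n+"0.npz");p=z["p"];C=cloud(n,z["d"]);hsv=cv2.cvtColor(p,cv2.COLOR_RGB2HSV);V=hsv[...,2]
    for nm,(x,y),r in(("rack",(.48,-.235),.12),("stand",(.53,.23),.085)):
        near=(abs(C[...,0]-x)<r)&(abs(C[...,1]-y)<r)
        up=near&(C[...,2]>.02)&(C[...,2]<.13)
        P=C[up];print(n,nm,"raised",up.sum(),"zmax",np.percentile(P[:,2],[50,90,99]).round(3))
        # tab: dark + high
        t=near&(V<70)&(C[...,2]>.085)&(C[...,2]<.125)
        v,u=np.nonzero(t);T=C[t];print("  tab px",len(u),"cloud mean",T.mean(0).round(4),"min",T.min(0).round(3),"max",T.max(0).round(3))
        if len(u)>4:
            W=ray(n,np.c_[u,v],.11)[:,:2].astype(np.float32)*1000;print("  tab rect z.11",np.round(cv2.minAreaRect(W),1) if 0 else cv2.minAreaRect(W))
        if n=="top":
            # base plate
            m=near&(V<150)&(C[...,2]<.04);m2=(near&((V<150)|(C[...,2]>.02))).astype(np.uint8)
            m2=cv2.morphologyEx(m2,cv2.MORPH_CLOSE,np.ones((3,3)));m2=cv2.morphologyEx(m2,cv2.MORPH_OPEN,np.ones((5,5)))
            k,l,s,_=cv2.connectedComponentsWithStats(m2);b=1+s[1:,4].argmax();v,u=np.nonzero(l==b)
            W=ray(n,np.c_[u,v],.006)[:,:2].astype(np.float32)*1000;print("  base rect",cv2.minAreaRect(W))
            print("  base corners",cv2.boxPoints(cv2.minAreaRect(W)).round(0).tolist())
```

```text
top rack raised 408 zmax [0.075 0.107 0.114]
  tab px 44 cloud mean [ 0.4978 -0.2387  0.1082] min [ 0.479 -0.268  0.086] max [ 0.514 -0.208  0.117]
  tab rect z.11 ((496.3446350097656, -237.1687469482422), (61.413291931152344, 22.775066375732422), 76.25981903076172)
  base rect ((498.718994140625, -239.42575073242188), (152.005859375, 107.07356262207031), 76.77742767333984)
  base corners [[429.0, -301.0], [533.0, -326.0], [568.0, -178.0], [464.0, -153.0]]
top stand raised 181 zmax [0.084 0.115 0.12 ]
  tab px 10 cloud mean [0.5348 0.2337 0.1036] min [0.524 0.232 0.09 ] max [0.547 0.236 0.111]
  tab rect z.11 ((533.5392456054688, 232.5869903564453), (6.203854084014893, 21.68659019470215), 78.3617172241211)
  base rect ((533.319091796875, 235.71217346191406), (62.387237548828125, 105.44026947021484), 85.00384521484375)
  base corners [[478.0, 209.0], [583.0, 200.0], [589.0, 262.0], [484.0, 271.0]]
scene rack raised 929 zmax [0.067 0.105 0.112]
  tab px 138 cloud mean [ 0.4936 -0.243   0.1037] min [ 0.477 -0.27   0.088] max [ 0.514 -0.204  0.114]
  tab rect z.11 ((487.4519958496094, -247.7952880859375), (89.39054870605469, 35.760066986083984), 70.11945343017578)
scene stand raised 317 zmax [0.063 0.105 0.121]
  tab px 19 cloud mean [0.5359 0.2367 0.099 ] min [0.527 0.232 0.087] max [0.547 0.242 0.11 ]
  tab rect z.11 ((522.2003173828125, 219.6085968017578), (38.395111083984375, 12.216583251953125), 50.42466354370117)
```

```bash
cat >> h.py <<'E'
from scipy.spatial.transform import Rotation as Ro
def goto(x,y,z,yaw):
    s=robot.read_state();R=Ro.from_euler('xyz',s["tcp_rot"]);G=Ro.from_euler('xyz',[np.pi,0,np.radians(yaw)])
    print("t",round(s["time"],2),"pos",np.round(s["tool_pos"],4),"rpy",np.degrees(s["tcp_rot"]).round(2),"F",np.round(s["wrist_force"],1),"g",round(s["grip_width"],4),round(s["grip_force"],1))
    print("turn first (units)",(np.degrees((R.inv()*G).as_rotvec())/6).round(2),"then shift units",(G.inv().apply(np.array([x,y,z])-s["tool_pos"])/.03).round(2))
E
python3 - <<'E'
from h import *
z=np.load("top0.npz");V=z["p"].astype(np.float32).mean(2);C=cloud("top",z["d"])
def prof(c,yaw,zz,half,span):
    a=np.radians(yaw);ex=np.array([np.cos(a),np.sin(a)]);ey=np.array([-ex[1],ex[0]])
    s=np.arange(-span,span+.1,2);out=0
    for o in np.linspace(-half,half,9):
        P=np.array(c)+ex*o/1000+s[:,None]*ey/1000;q=proj("top",np.c_[P,np.full(len(s),zz)]).astype(np.float32)
        out=out+cv2.remap(V,q[:,:1],q[:,1:],cv2.INTER_CUBIC)[:,0]/9
    print(zz,[f"{i:.0f}:{v:.0f}" for i,v in zip(s,out)])
for zz,h in((.11,8),):prof((.4987,-.2394),-13.2,zz,h,60)
prof((.5333,.2357),-5,.11,8,30)
m=(C[...,0]>.3)&(C[...,0]<.8)&(C[...,1]<.4)&(C[...,1]>-.5)&(C[...,2]>.13)
k,l,s,_=cv2.connectedComponentsWithStats(m.astype(np.uint8))
for i in range(1,k):
    if s[i,4]>5:P=C[l==i];print(s[i,4],P.min(0).round(2),P.max(0).round(2))
goto(.534,.235,.2,85)
E
```

```text
0.11 ['-60:76', '-58:78', '-56:98', '-54:127', '-52:154', '-50:171', '-48:178', '-46:178', '-44:177', '-42:178', '-40:179', '-38:175', '-36:161', '-34:134', '-32:99', '-30:66', '-28:47', '-26:45', '-24:56', '-22:71', '-20:84', '-18:87', '-16:78', '-14:65', '-12:54', '-10:46', '-8:46', '-6:53', '-4:65', '-2:78', '0:85', '2:81', '4:67', '6:53', '8:44', '10:46', '12:55', '14:68', '16:78', '18:81', '20:75', '22:65', '24:54', '26:47', '28:47', '30:55', '32:66', '34:76', '36:77', '38:69', '40:62', '42:66', '44:81', '46:101', '48:117', '50:117', '52:102', '54:84', '56:74', '58:70', '60:72']
0.11 ['-30:74', '-28:59', '-26:44', '-24:31', '-22:27', '-20:30', '-18:40', '-16:53', '-14:63', '-12:65', '-10:57', '-8:43', '-6:30', '-4:25', '-2:38', '0:62', '2:95', '4:123', '6:151', '8:167', '10:175', '12:175', '14:174', '16:174', '18:172', '20:171', '22:171', '24:171', '26:172', '28:173', '30:173']
117 [ 0.76 -0.16  0.13] [ 0.79 -0.06  0.29]
43 [ 0.79 -0.46  0.19] [ 0.8  -0.43  0.25]
2061 [ 0.31 -0.11  0.13] [0.8  0.29 1.59]
293 [ 0.4  -0.42  0.13] [ 0.53 -0.4   0.33]
397 [ 0.31 -0.11  0.18] [0.53 0.04 1.59]
9 [ 0.43 -0.05  0.13] [ 0.43 -0.04  0.17]
t 0.1 pos [0.2006 0.5116 0.2044] rpy [-1.7989e+02 -1.0000e-02  1.5858e+02] F [0.  0.2 1. ] g 0.0942 0.0
turn first (units) [-2.000e-02  1.000e-02  1.226e+01] then shift units [-8.22 11.87  0.15]
```

Call:
{"fn": "arm_command", "kwargs": {"rows": [0,0,0,0,0,1,70,0,0,0,0,0,1,70,0,0,0,0,0,1,70,0,0,0,0,0,1,70,0,0,0,0,0,1,70,0,0,0,0,0,1,70,0,0,0,0,0,1,70,0,0,0,0,0,1,70,0,0,0,0,0,1,70,0,0,0,0,0,1,70,0,0,0,0,0,1,70,0,0,0,0,0,1,70]}}

```text
time: 1.3
tool_pos: [0.2007, 0.5117, 0.2048]
tcp_rot: [-3.141, 0.001, 1.507]
wrist_force: [-0.5, -0.4, 0.2]
grip_width: 0.0702
grip_force: 0.0
```

Run:
```python
from h import *
C=cloud("top",np.load("top0.npz")["d"])
for v in(160,166,169,171,173,175,178):print(v,C[v,176].round(3),C[v,186].round(3))
goto(.5335,.234,.2,85)
```

```text
160 [0.668 0.208 0.17 ] [0.668 0.166 0.173]
166 [0.641 0.205 0.178] [0.644 0.166 0.168]
169 [0.639 0.215 0.129] [0.641 0.175 0.122]
171 [0.639 0.223 0.092] [0.642 0.183 0.079]
173 [0.639 0.232 0.049] [0.641 0.19  0.04 ]
175 [ 0.313 -0.106  1.588] [0.64  0.196 0.004]
178 [0.626 0.242 0.002] [0.626 0.196 0.001]
t 1.3 pos [0.2007 0.5117 0.2048] rpy [-1.7997e+02  7.0000e-02  8.6340e+01] F [-0.5 -0.4  0.2] g 0.0702 0.0
turn first (units) [-0.01  0.01  0.22] then shift units [-8.26 11.86  0.16]
```

Call:
{"fn": "arm_command", "kwargs": {"rows": [-0.6,0.86,0,0,0,0.22,70,-0.6,0.86,0,0,0,0,70,-0.6,0.86,0,0,0,0,70,-0.6,0.86,0,0,0,0,70,-0.6,0.86,0,0,0,0,70,-0.6,0.86,0,0,0,0,70,-0.6,0.86,0,0,0,0,70,-0.6,0.86,0,0,0,0,70,-0.6,0.86,0,0,0,0,70,-0.6,0.86,0,0,0,0,70,-0.6,0.86,0,0,0,0,70,-0.4,0.6,0,0,0,0,70]}}

```text
time: 2.5
tool_pos: [0.4858, 0.2767, 0.2047]
tcp_rot: [-3.141, 0.001, 1.487]
wrist_force: [0.3, 0.6, -0.0]
grip_width: 0.0698
grip_force: 0.0
```

Run:
```python
from h import *
goto(.5335,.234,.125,85)
```

```text
t 2.5 pos [0.4858 0.2767 0.2047] rpy [-1.7995e+02  5.0000e-02  8.5170e+01] F [ 0.3  0.6 -0. ] g 0.0698 0.0
turn first (units) [-0.01  0.01  0.03] then shift units [-1.28  1.71  2.66]
```

Call:
{"fn": "arm_command", "kwargs": {"rows": [-0.6,0.8,0,0,0,0,70,-0.5,0.7,0,0,0,0,70,-0.15,0.2,0.3,0,0,0,70,0,0,0.8,0,0,0,60,0,0,0.8,0,0,0,60,0,0,0.7,0,0,0,60,0,0,0,0,0,0,60,0,0,0,0,0,0,60]}}

```text
time: 3.3
tool_pos: [0.5316, 0.2372, 0.1269]
tcp_rot: [-3.14, 0.0, 1.489]
wrist_force: [0.0, -0.1, -0.6]
grip_width: 0.0602
grip_force: 0.0
```

Run:
```python
from h import *
goto(.5335,.234,.09,85)
a,_=robot.camera("scene");b,_=robot.camera("top")
f=lambda p,u,v,w,h,W,H:cv2.resize(p[v:v+h,u:u+w,::-1],(W,H),interpolation=cv2.INTER_CUBIC)
cv2.imwrite("pics/c2.png",np.hstack([f(a,175,150,60,72,400,480),f(b,150,160,60,72,400,480)]))
```

```text
t 3.3 pos [0.5316 0.2372 0.1269] rpy [-1.799e+02  2.000e-02  8.530e+01] F [ 0.  -0.1 -0.6] g 0.0602 0.0
turn first (units) [-0.02  0.    0.05] then shift units [-0.1   0.07  1.23]
```

View pics/c2.png

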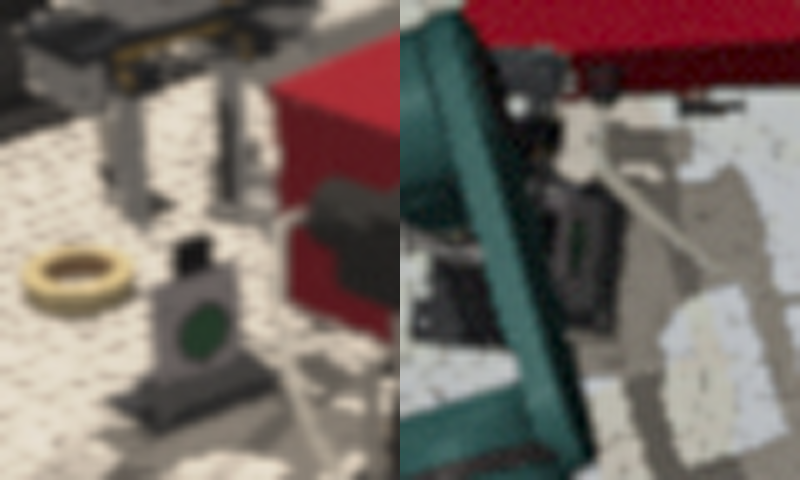

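Both fingers straddle the tab. In the left crop the tips are near (135,215) and (235,210), and the tab top is near (192,240). I'll check this by projection.

Run:
```python
from h import *
g=lambda P:((proj("scene",P)-[175,150])*6.667-.5*0).round(1).tolist()
a=np.radians(-5);ex=np.array([np.cos(a),np.sin(a),0]);ey=np.array([-ex[1],ex[0],0])
T=np.array([.5335,.234,.11])
print("tips",g([[.5316,.2372,.1269]+ex*s for s in(-.03,.03)]))
for dy in(-.004,0,.004):
  print(dy,"tab top face corners -y side",g([T+ey*(dy-.004)+ex*s for s in(-.015,.015)]),"bottom",g([T+ey*(dy-.004)+ex*s-[0,0,.024] for s in(-.015,.015)]),"body bot",g([T+ey*(dy-.008)+ex*s-[0,0,.088] for s in(-.03,.03)]))
p,_=robot.camera("scene");V=p.mean(2);print(V[183:198,198:212].astype(int))
```

```text
tips [[141.1, 228.7], [222.3, 201.8]]
-0.004 tab top face corners -y side [[176.4, 251.7], [216.8, 238.0]] bottom [[178.5, 286.8], [218.7, 272.7]] body bot [[167.7, 388.0], [246.7, 358.5]]
0 tab top face corners -y side [[172.7, 249.6], [213.1, 235.8]] bottom [[174.9, 284.6], [215.0, 270.6]] body bot [[164.1, 385.7], [243.0, 356.2]]
0.004 tab top face corners -y side [[169.0, 247.4], [209.4, 233.7]] bottom [[171.2, 282.4], [211.3, 268.4]] body bot [[160.5, 383.3], [239.3, 354.0]]
[[149 168 178 199 209 206 195 189 182 164 155 148 134 130]
 [181 197 199 202 204 196 177 170 185 200 205 200 187 176]
 [203 205 199 180 153 127 106 101 133 183 209 208 196 186]
 [182 179 156 118  82  55  41  41  89 160 203 213 211 205]
 [183 182 145  82  36  26  25  32  94 170 206 211 206 198]
 [209 198 148  77  28  23  25  32  91 164 192 181 179 196]
 [213 194 139  70  27  22  24  32  71 119 136 135 161 192]
 [212 200 151  80  35  34  43  56  71  93 103 113 145 172]
 [208 196 152  91  58  64  75  86  93  96  99 107 138 178]
 [168 147 118  93  88  91  95  97  99  99  97 100 134 185]
 [121 108 100  97  97  99  99  98  98  99  96  98 127 179]
 [106  99  98  98  99  99  96  93  91  93  95  99 121 164]
 [111  98  96  98  99  93  82  68  63  68  82  96 121 165]
 [111  94  92  94  91  78  61  49  47  48  62  84 115 155]
 [106  95  95  91  77  59  47  44  45  45  50  72 107 153]]
```

Call:
{"fn": "arm_command", "kwargs": {"rows": [-0.1,0.07,0.3,0,0,0.05,60,0,0,0.3,0,0,0,60,0,0,0.3,0,0,0,60,0,0,0.3,0,0,0,60,0,0,0.05,0,0,0,60,0,0,0,0,0,0,60]}}

```text
time: 4.05
tool_pos: [0.5339, 0.2335, 0.0891]
tcp_rot: [-3.14, 0.001, 1.483]
wrist_force: [0.1, 0.0, -0.2]
grip_width: 0.0598
grip_force: 0.0
```

Call:
{"fn": "arm_command", "kwargs": {"rows": [0,0,0,0,0,0,40,0,0,0,0,0,0,30,0,0,0,0,0,0,20,0,0,0,0,0,0,20,0,0,0,0,0,0,20,0,0,0,0,0,0,20], "force": 25}}

```text
time: 4.65
tool_pos: [0.5346, 0.2337, 0.0903]
tcp_rot: [3.141, -0.0, 1.483]
wrist_force: [0.4, -0.2, 1.2]
grip_width: 0.0294
grip_force: 25.0
```

Call:
{"fn": "arm_command", "kwargs": {"rows": [0,0,-0.2,0,0,0,20,0,0,-0.3,0,0,0,20,0,0,-0.4,0,0,0,20,0,0,-0.6,0,0,0,20,0,0,-0.9,0,0,0,20,0,0,-1,0,0,0,20,0,0,-1,0,0,0,20,0,0,-1,0,0,0,20,0,0,-1,0,0,0,20,0,0,-1,0,0,0,20,0,0,-1,0,0,0,20,0,0,-1,0,0,0,20]}}

```text
time: 5.85
tool_pos: [0.5339, 0.2335, 0.3744]
tcp_rot: [3.14, -0.001, 1.483]
wrist_force: [1.0, 0.4, -2.8]
grip_width: 0.0297
grip_force: 25.0
```

Call:
{"fn": "arm_command", "kwargs": {"rows": [0,0,-0.3,0,0,0,20,0,0,0,0,0,0,20,0,0,0,0,0,0,20]}}

```text
time: 6.15
tool_pos: [0.5341, 0.2336, 0.3796]
tcp_rot: [-3.14, 0.001, 1.483]
wrist_force: [0.3, 0.7, -1.7]
grip_width: 0.0296
grip_force: 25.0
```

Run:
```python
from h import *
goto(.4987,-.2394,.37,76.8)
a,_=robot.camera("scene")
f=lambda p,u,v,w,h,W,H:cv2.resize(p[v:v+h,u:u+w,::-1],(W,H),interpolation=cv2.INTER_CUBIC)
cv2.imwrite("pics/c3.png",f(a,150,60,100,120,500,600))
```

```text
t 6.15 pos [0.5341 0.2336 0.3796] rpy [-1.7989e+02  4.0000e-02  8.4960e+01] F [ 0.3  0.7 -1.7] g 0.0296 25.0
turn first (units) [-0.02  0.01  1.36] then shift units [-15.62   2.45   0.32]
```

View pics/c3.png

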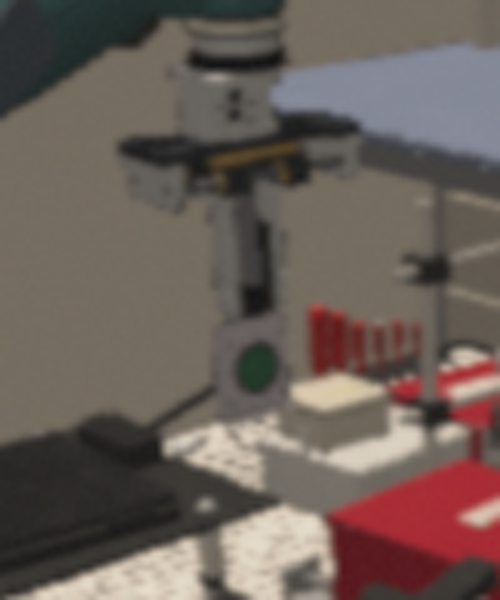

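The cassette hangs upright in the grip at about (250,365), and its bottom is near z = 0.295, above the camera. Now I'll cross over.

Call:
{"fn": "arm_command", "kwargs": {"rows": [0,0,0,0,0,0.68,20,0,0,0,0,0,0.68,20,-0.4,0.06,0,0,0,0,20,-0.7,0.11,0,0,0,0,20,-0.9,0.14,0,0,0,0,20,-0.9,0.14,0,0,0,0,20,-0.9,0.14,0,0,0,0,20,-0.9,0.14,0,0,0,0,20,-0.9,0.14,0,0,0,0,20,-0.9,0.14,0,0,0,0,20,-0.9,0.14,0,0,0,0,20,-0.9,0.14,0,0,0,0,20]}}

```text
time: 7.4
tool_pos: [0.5141, -0.0194, 0.3798]
tcp_rot: [-3.139, 0.0, 1.342]
wrist_force: [-0.2, -0.3, -2.9]
grip_width: 0.0294
grip_force: 25.0
```

Call:
{"fn": "arm_command", "kwargs": {"rows": [-0.9,0.14,0,0,0,0,20,-0.9,0.14,0,0,0,0,20,-0.9,0.14,0,0,0,0,20,-0.9,0.14,0,0,0,0,20,-0.9,0.14,0,0,0,0,20,-0.9,0.14,0,0,0,0,20,-0.6,0.1,0,0,0,0,20,-0.4,0.06,0,0,0,0,20,-0.2,0.03,0,0,0,0,20,0,0,0,0,0,0,20]}}

```text
time: 8.4
tool_pos: [0.4997, -0.2179, 0.3804]
tcp_rot: [-3.14, -0.001, 1.34]
wrist_force: [-0.1, 1.0, -2.5]
grip_width: 0.0295
grip_force: 25.0
```

Run:
```python
from h import *
goto(.4987,-.2394,.22,76.8)
```

```text
t 8.4 pos [ 0.4997 -0.2179  0.3804] rpy [-1.7993e+02 -3.0000e-02  7.6780e+01] F [-0.1  1.  -2.5] g 0.0295 25.0
turn first (units) [-0.01 -0.   -0.  ] then shift units [-0.71  0.13  5.35]
```

Call:
{"fn": "arm_command", "kwargs": {"rows": [-0.4,0.07,0.2,0,0,0,20,-0.3,0.05,0.5,0,0,0,20,0,0,0.8,0,0,0,20,0,0,0.8,0,0,0,20,0,0,0.8,0,0,0,20,0,0,0.8,0,0,0,20,0,0,0.8,0,0,0,20,0,0,0.6,0,0,0,20,0,0,0.2,0,0,0,20,0,0,0,0,0,0,20,0,0,0,0,0,0,20]}}

```text
time: 9.5
tool_pos: [0.4992, -0.2388, 0.2171]
tcp_rot: [3.14, 0.001, 1.341]
wrist_force: [0.3, 0.9, -2.2]
grip_width: 0.0298
grip_force: 25.0
```

Run:
```python
from h import *
goto(.4987,-.2394,.22,76.8)
a,da=robot.camera("scene");b,db=robot.camera("top");np.savez("n2.npz",a=a,b=b,da=da,db=db)
f=lambda p,u,v,w,h,W,H:cv2.resize(p[v:v+h,u:u+w,::-1],(W,H),interpolation=cv2.INTER_CUBIC)
cv2.imwrite("pics/c4.png",np.hstack([f(a,255,180,60,90,400,600),f(b,255,170,60,90,400,600)]))
```

```text
t 9.5 pos [ 0.4992 -0.2388  0.2171] rpy [1.799e+02 3.000e-02 7.683e+01] F [ 0.3  0.9 -2.2] g 0.0298 25.0
turn first (units) [0.02 0.   0.01] then shift units [-0.02 -0.01 -0.1 ]
```

View pics/c4.png

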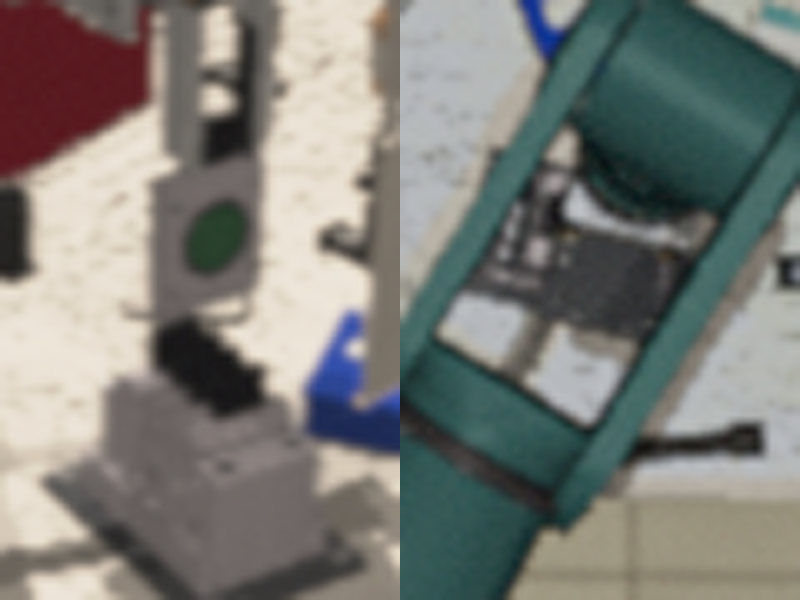

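Run:
```python
from h import *
def green(p,m):
    h=cv2.cvtColor(p,cv2.COLOR_RGB2HSV);k=(h[...,0]>50)&(h[...,0]<90)&(h[...,1]>70);q=np.zeros_like(k);q[m]=k[m]
    g=p.astype(float);w=np.clip(g[...,1]-.5*(g[...,0]+g[...,2]),0,99)*q;v,u=np.indices(w.shape);return np.array([(w*u).sum(),(w*v).sum()])/w.sum(),q.sum()
s0=np.load("scene0.npz")["p"];n=np.load("n2.npz")["a"]
g0,k0=green(s0,np.s_[185:215,190:222]);g1,k1=green(n,np.s_[195:235,270:300]);print(g0,k0,g1,k1)
def pr(c,yaw,dz):
    a=np.radians(yaw);ey=np.array([-np.sin(a),np.cos(a),0]);return proj("scene",np.array([c+ey*(-.008)*1]))[0],proj("scene",np.array([c+ey*(-.007)]))[0]
print("stand pred",[pr(np.array([.5335,.234,z]),-5,0)[0].round(2) for z in(.042,.046,.05)])
print("held pred",[pr(np.array([.4992,-.2388,.2171-.084-.006+z]),-13.2,0) for z in(.042,.046,.05)])
```

```text
[205.02031063 199.49701314] 24 [287.05228088 215.11788826] 47
stand pred [array([205.35, 201.39]), array([205.3 , 200.54]), array([205.25, 199.69])]
held pred [(array([287.68989945, 217.72115178]), array([287.50708318, 217.59175343])), (array([287.73470269, 216.65778978]), array([287.55162339, 216.52881792])), (array([287.7796228 , 215.59165426]), array([287.5962797 , 215.46311158]))]
```

Run:
```python
from h import *
a=np.radians(-13.2);ex=np.array([np.cos(a),np.sin(a)]);ey=np.array([-ex[1],ex[0]]);s=np.arange(-40,46.1,2)
for n,zz,xs in(("top",.086,(-26,-22,-19)),("top",.086,(19,22,26)),("scene",.086,(-26,-23,-20))):
    V=np.load(n+"0.npz")["p"].astype(np.float32).mean(2);out=0
    for o in xs:
        P=np.array([.4987,-.2394])+ex*o/1000+s[:,None]*ey/1000;q=proj(n,np.c_[P,np.full(len(s),zz)]).astype(np.float32)
        out=out+cv2.remap(V,q[:,:1],q[:,1:],cv2.INTER_CUBIC)[:,0]/3
    print(n,xs,[f"{i:.0f}:{v:.0f}" for i,v in zip(s,out)])
```

```text
top (-26, -22, -19) ['-40:158', '-38:156', '-36:148', '-34:138', '-32:141', '-30:156', '-28:170', '-26:174', '-24:165', '-22:144', '-20:119', '-18:105', '-16:108', '-14:125', '-12:149', '-10:168', '-8:175', '-6:167', '-4:150', '-2:127', '0:113', '2:113', '4:129', '6:153', '8:169', '10:174', '12:163', '14:144', '16:119', '18:101', '20:99', '22:116', '24:141', '26:162', '28:171', '30:167', '32:154', '34:131', '36:102', '38:76', '40:56', '42:54', '44:66', '46:85']
top (19, 22, 26) ['-40:157', '-38:145', '-36:130', '-34:124', '-32:131', '-30:145', '-28:157', '-26:158', '-24:147', '-22:129', '-20:113', '-18:106', '-16:115', '-14:133', '-12:150', '-10:159', '-8:158', '-6:146', '-4:129', '-2:116', '0:111', '2:119', '4:134', '6:152', '8:161', '10:160', '12:149', '14:131', '16:115', '18:104', '20:106', '22:116', '24:130', '26:143', '28:150', '30:148', '32:138', '34:124', '36:103', '38:89', '40:86', '42:95', '44:110', '46:127']
scene (-26, -23, -20) ['-40:128', '-38:136', '-36:139', '-34:142', '-32:147', '-30:156', '-28:165', '-26:173', '-24:178', '-22:176', '-20:170', '-18:163', '-16:157', '-14:154', '-12:157', '-10:165', '-8:173', '-6:178', '-4:177', '-2:172', '0:162', '2:155', '4:153', '6:156', '8:162', '10:170', '12:174', '14:173', '16:167', '18:160', '20:153', '22:149', '24:150', '26:155', '28:163', '30:169', '32:175', '34:180', '36:184', '38:190', '40:195', '42:200', '44:201', '46:202']
```

The held cassette is upright above the row, and its foot at (200,310) sits over the black tabs. The views put the gap about 2 mm toward −y of where I am, so I'll shift and go down to just above tab height.

Call:
{"fn": "arm_command", "kwargs": {"rows": [-0.06,0,0.3,0,0,0,20,0,0,0.25,0,0,0,20,0,0,0.1,0,0,0,20,0,0,0,0,0,0,20,0,0,0,0,0,0,20], "force": 40}}

```text
time: 10.1
tool_pos: [0.4982, -0.2405, 0.1963]
tcp_rot: [-3.141, -0.0, 1.34]
wrist_force: [-1.1, 0.3, -1.2]
grip_width: 0.0298
grip_force: 40.0
```

Call:
{"fn": "arm_command", "kwargs": {"rows": [0,0,0.04,0,0,0,20,0,0,0.03,0,0,0,20,0,0,0.03,0,0,0,20,0,0,0,0,0,0,20]}}

```text
time: 10.5
tool_pos: [0.4985, -0.2406, 0.1941]
tcp_rot: [3.141, 0.0, 1.34]
wrist_force: [0.7, -1.0, 0.2]
grip_width: 0.0295
grip_force: 40.0
```

Call:
{"fn": "arm_command", "kwargs": {"rows": [0,0,0.03,0,0,0,20,0,0,0.03,0,0,0,20,0,0,0,0,0,0,20]}}

```text
time: 10.8
tool_pos: [0.4986, -0.2409, 0.194]
tcp_rot: [3.139, 0.001, 1.34]
wrist_force: [-2.2, 0.5, 5.5]
grip_width: 0.0295
grip_force: 40.0
```

```bash
cat >> h.py <<'E'
def feel():
    s=robot.read_state();a=np.radians(-13.2);ex=np.array([np.cos(a),np.sin(a)]);ey=np.array([-ex[1],ex[0]])
    F=np.array(s["wrist_force"]);M=np.array(s["wrist_torque"]);p=np.array(s["tool_pos"]);r=p[:2]-[.4987,-.2394]
    print("t",round(s["time"],2),"off x,y mm",(np.array([ex@r,ey@r])*1e3).round(2),"z",p[2].round(4),"rpy",np.degrees(s["tcp_rot"]).round(2),"Fx,Fy,Fz",[round(float(v),2) for v in(ex@F[:2],ey@F[:2],F[2])],"Mx,My",[round(float(v),3) for v in(ex@M[:2],ey@M[:2])],"g",round(s["grip_width"],4))
E
python3 -c "
from h import *
feel();robot.camera('scene');feel();robot.camera('scene');feel()"
```

```text
t 10.8 off x,y mm [ 0.2 -1.5] z 0.194 rpy [1.7985e+02 7.0000e-02 7.6800e+01] Fx,Fy,Fz [-2.22, -0.0, 5.52] Mx,My [-0.061, 0.62] g 0.0295
t 10.85 off x,y mm [ 0.23 -1.5 ] z 0.194 rpy [1.7985e+02 8.0000e-02 7.6790e+01] Fx,Fy,Fz [-2.54, -0.64, 6.25] Mx,My [-0.078, 0.555] g 0.0293
t 10.9 off x,y mm [ 0.23 -1.5 ] z 0.194 rpy [1.7985e+02 8.0000e-02 7.6800e+01] Fx,Fy,Fz [-3.25, -0.01, 6.41] Mx,My [-0.049, 0.58] g 0.029
```

Call:
{"fn": "arm_command", "kwargs": {"rows": [0,0,-0.05,0,0,0,20,0,0,-0.07,0,0,0,20,0,0,0,0,0,0,20,0,0,0,0,0,0,20]}}

```text
time: 11.3
tool_pos: [0.4981, -0.2403, 0.1944]
tcp_rot: [-3.14, -0.001, 1.34]
wrist_force: [0.5, 0.4, -3.3]
grip_width: 0.0292
grip_force: 40.0
```

```bash
python3 -c "
from h import *
feel();robot.camera('scene');feel();robot.camera('scene');feel()"
```

```text
t 11.3 off x,y mm [-0.36 -0.98] z 0.1944 rpy [-1.7993e+02 -4.0000e-02  7.6800e+01] Fx,Fy,Fz [0.37, 0.51, -3.29] Mx,My [-0.079, 0.043] g 0.0292
t 11.35 off x,y mm [-0.35 -0.95] z 0.1944 rpy [-1.7993e+02 -4.0000e-02  7.6810e+01] Fx,Fy,Fz [-1.44, -0.04, -2.27] Mx,My [-0.082, 0.108] g 0.0294
t 11.4 off x,y mm [-0.33 -1.01] z 0.1945 rpy [-1.7993e+02 -3.0000e-02  7.6810e+01] Fx,Fy,Fz [0.42, -0.48, -1.85] Mx,My [-0.106, 0.077] g 0.0293
```

Call:
{"fn": "arm_command", "kwargs": {"rows": [-0.05,0,0,0,0,0,20,0,0,0.05,0,0,0,20,0,0,0.05,0,0,0,20,0,0,0.04,0,0,0,20,0,0,0,0,0,0,20]}}

```text
time: 11.9
tool_pos: [0.4978, -0.2418, 0.1907]
tcp_rot: [-3.141, -0.0, 1.341]
wrist_force: [0.4, -0.1, -1.6]
grip_width: 0.0295
grip_force: 40.0
```

```bash
python3 -c "
from h import *
feel();robot.camera('scene');feel();robot.camera('scene');feel()"
```

```text
t 11.9 off x,y mm [-0.29 -2.54] z 0.1907 rpy [-1.7997e+02 -2.0000e-02  7.6810e+01] Fx,Fy,Fz [0.43, 0.0, -1.63] Mx,My [-0.063, 0.086] g 0.0295
t 11.95 off x,y mm [-0.23 -2.58] z 0.1909 rpy [-1.7998e+02 -1.0000e-02  7.6800e+01] Fx,Fy,Fz [-0.01, 0.08, -1.94] Mx,My [-0.102, 0.066] g 0.0294
t 12.0 off x,y mm [-0.17 -2.6 ] z 0.191 rpy [-1.7999e+02 -1.0000e-02  7.6800e+01] Fx,Fy,Fz [-0.16, -0.36, -1.77] Mx,My [-0.14, 0.041] g 0.0293
```

Clear: the foot is between the tabs at z = 0.191. I'll go on down in small steps and drift with the row toward +y.

Call:
{"fn": "arm_command", "kwargs": {"rows": [0.01,0,0.05,0,0,0,20,0.01,0,0.05,0,0,0,20,0,0,0,0,0,0,20,0,0,0,0,0,0,20]}}

```text
time: 12.4
tool_pos: [0.4981, -0.2413, 0.1879]
tcp_rot: [-3.141, -0.0, 1.341]
wrist_force: [-0.6, 0.5, -2.1]
grip_width: 0.0294
grip_force: 40.0
```

```bash
python3 -c "
from h import *
feel();robot.camera('scene');feel();"
```

```text
t 12.4 off x,y mm [-0.19 -1.97] z 0.1879 rpy [-1.7999e+02 -1.0000e-02  7.6810e+01] Fx,Fy,Fz [-0.74, 0.33, -2.12] Mx,My [-0.057, -0.007] g 0.0294
t 12.45 off x,y mm [-0.14 -2.  ] z 0.1881 rpy [180.   -0.   76.8] Fx,Fy,Fz [0.51, 0.25, -2.16] Mx,My [-0.059, 0.036] g 0.0293
```

Call:
{"fn": "arm_command", "kwargs": {"rows": [0.01,0,0.05,0,0,0,20,0.01,0,0.05,0,0,0,20,0,0,0,0,0,0,20,0,0,0,0,0,0,20]}}

```text
time: 12.85
tool_pos: [0.4982, -0.2407, 0.1849]
tcp_rot: [-3.141, -0.0, 1.341]
wrist_force: [-0.1, -0.5, -2.1]
grip_width: 0.0296
grip_force: 40.0
```

```bash
python3 -c "
from h import *
feel();robot.camera('scene');feel();"
```

```text
t 12.85 off x,y mm [-0.2  -1.38] z 0.1849 rpy [-1.7999e+02 -1.0000e-02  7.6810e+01] Fx,Fy,Fz [-0.02, -0.51, -2.13] Mx,My [-0.011, 0.074] g 0.0296
t 12.9 off x,y mm [-0.16 -1.42] z 0.185 rpy [-1.80e+02 -1.00e-02  7.68e+01] Fx,Fy,Fz [-0.11, 0.14, -1.71] Mx,My [-0.069, 0.06] g 0.0291
```

Call:
{"fn": "arm_command", "kwargs": {"rows": [0.01,0,0.05,0,0,0,20,0.01,0,0.05,0,0,0,20,0.01,0,0.05,0,0,0,20,0,0,0.05,0,0,0,20,0,0,0,0,0,0,20,0,0,0,0,0,0,20]}}

```text
time: 13.5
tool_pos: [0.4984, -0.2399, 0.1789]
tcp_rot: [-3.141, -0.0, 1.34]
wrist_force: [-0.8, 0.4, -1.7]
grip_width: 0.0295
grip_force: 40.0
```

Call:
{"fn": "arm_command", "kwargs": {"rows": [0.01,0,0.05,0,0,0,20,0,0,0.05,0,0,0,20,0,0,0.05,0,0,0,20,0,0,0.05,0,0,0,20,0,0,0,0,0,0,20,0,0,0,0,0,0,20]}}

```text
time: 14.1
tool_pos: [0.4985, -0.2395, 0.173]
tcp_rot: [-3.141, -0.0, 1.34]
wrist_force: [0.2, -0.9, -1.5]
grip_width: 0.0291
grip_force: 40.0
```

Run:
```python
from h import *
feel();a,_=robot.camera("scene");feel()
cv2.imwrite("pics/c5.png",cv2.resize(a[195:270,250:320,::-1],(560,600),interpolation=cv2.INTER_CUBIC))
```

```text
t 14.1 off x,y mm [-0.18 -0.18] z 0.173 rpy [-1.7999e+02 -1.0000e-02  7.6800e+01] Fx,Fy,Fz [0.44, -0.82, -1.49] Mx,My [-0.072, 0.087] g 0.0291
t 14.15 off x,y mm [-0.14 -0.23] z 0.173 rpy [-1.80e+02 -1.00e-02  7.68e+01] Fx,Fy,Fz [-0.47, -1.2, -2.83] Mx,My [-0.11, 0.04] g 0.0293
```

View pics/c5.png

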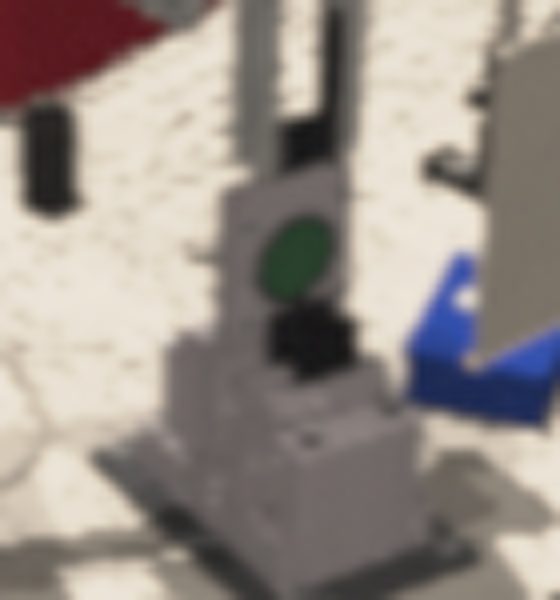

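The cassette stands upright at about (290,260) in the crop, with the −y neighbours' tabs in front of it. It is going in between the pairs, with almost no force.

Call:
{"fn": "arm_command", "kwargs": {"rows": [0.01,0,0.05,0,0,0,20,0.01,0,0.05,0,0,0,20,0,0,0.05,0,0,0,20,0,0,0.05,0,0,0,20,0,0,0,0,0,0,20,0,0,0,0,0,0,20]}}

```text
time: 14.75
tool_pos: [0.4986, -0.239, 0.167]
tcp_rot: [-3.141, -0.0, 1.34]
wrist_force: [-0.0, 0.6, -2.5]
grip_width: 0.0296
grip_force: 40.0
```

```bash
python3 -c "
from h import *
feel();robot.camera('scene');feel();"
```

```text
t 14.75 off x,y mm [-0.19  0.39] z 0.167 rpy [-1.7999e+02 -1.0000e-02  7.6800e+01] Fx,Fy,Fz [-0.13, 0.56, -2.48] Mx,My [-0.04, 0.013] g 0.0296
t 14.8 off x,y mm [-0.13  0.38] z 0.167 rpy [180.   -0.   76.8] Fx,Fy,Fz [0.29, 0.35, -2.09] Mx,My [-0.079, 0.057] g 0.0295
```

Call:
{"fn": "arm_command", "kwargs": {"rows": [0.01,0,0.05,0,0,0,20,0.01,0,0.05,0,0,0,20,0,0,0,0,0,0,20,0,0,0,0,0,0,20]}}

```text
time: 15.2
tool_pos: [0.4988, -0.2384, 0.1639]
tcp_rot: [-3.141, -0.0, 1.34]
wrist_force: [-0.0, -0.6, -2.5]
grip_width: 0.0296
grip_force: 40.0
```

```bash
python3 -c "
from h import *
feel();robot.camera('scene');feel();"
```

```text
t 15.2 off x,y mm [-0.18  1.03] z 0.1639 rpy [-1.7999e+02 -1.0000e-02  7.6800e+01] Fx,Fy,Fz [0.13, -0.6, -2.47] Mx,My [-0.124, 0.036] g 0.0296
t 15.25 off x,y mm [-0.16  1.  ] z 0.164 rpy [-1.80e+02 -1.00e-02  7.68e+01] Fx,Fy,Fz [-0.53, -1.17, -1.95] Mx,My [-0.113, 0.075] g 0.0293
```

Call:
{"fn": "arm_command", "kwargs": {"rows": [0.01,0,0.05,0,0,0,20,0.01,0,0.05,0,0,0,20,0,0,0.05,0,0,0,20,0,0,0,0,0,0,20,0,0,0,0,0,0,20]}}

```text
time: 15.75
tool_pos: [0.4989, -0.2378, 0.1595]
tcp_rot: [-3.141, -0.0, 1.34]
wrist_force: [-0.1, 0.8, -1.1]
grip_width: 0.0296
grip_force: 40.0
```

```bash
python3 -c "
from h import *
feel();robot.camera('scene');feel();"
```

```text
t 15.75 off x,y mm [-0.17  1.62] z 0.1595 rpy [-1.7999e+02 -1.0000e-02  7.6800e+01] Fx,Fy,Fz [-0.3, 0.72, -1.13] Mx,My [-0.02, -0.007] g 0.0296
t 15.8 off x,y mm [-0.15  1.61] z 0.1595 rpy [-1.800e+02 -1.000e-02  7.681e+01] Fx,Fy,Fz [0.2, -0.11, -2.57] Mx,My [-0.064, 0.028] g 0.0289
```

Call:
{"fn": "arm_command", "kwargs": {"rows": [0.01,0,0.05,0,0,0,20,0,0,0.05,0,0,0,20,0,0,0.05,0,0,0,20,0,0,0,0,0,0,20,0,0,0,0,0,0,20]}}

```text
time: 16.3
tool_pos: [0.499, -0.2375, 0.1549]
tcp_rot: [-3.141, -0.0, 1.34]
wrist_force: [0.4, 0.3, -1.8]
grip_width: 0.0296
grip_force: 40.0
```

```bash
python3 -c "
from h import *
feel();robot.camera('scene');feel();"
```

```text
t 16.3 off x,y mm [-0.17  1.89] z 0.1549 rpy [-1.7999e+02 -1.0000e-02  7.6800e+01] Fx,Fy,Fz [0.36, 0.35, -1.84] Mx,My [-0.083, 0.089] g 0.0296
t 16.35 off x,y mm [-0.15  1.87] z 0.155 rpy [-180.    -0.    76.8] Fx,Fy,Fz [-0.31, 0.36, -1.83] Mx,My [-0.112, 0.08] g 0.0292
```

Call:
{"fn": "arm_command", "kwargs": {"rows": [0.01,0,0.05,0,0,0,20,0,0,0.05,0,0,0,20,0,0,0.05,0,0,0,20,0,0,0.05,0,0,0,20,0,0,0,0,0,0,20,0,0,0,0,0,0,20]}}

```text
time: 16.95
tool_pos: [0.499, -0.2372, 0.1489]
tcp_rot: [-3.141, -0.0, 1.34]
wrist_force: [0.1, 0.1, -1.4]
grip_width: 0.0292
grip_force: 40.0
```

```bash
python3 -c "
from h import *
feel();robot.camera('scene');feel();"
```

```text
t 16.95 off x,y mm [-0.2   2.18] z 0.1489 rpy [-1.7999e+02 -1.0000e-02  7.6800e+01] Fx,Fy,Fz [0.12, 0.12, -1.44] Mx,My [-0.123, 0.03] g 0.0292
t 17.0 off x,y mm [-0.11  2.18] z 0.1491 rpy [ 1.80e+02 -1.00e-02  7.68e+01] Fx,Fy,Fz [-0.4, 0.48, -2.24] Mx,My [-0.067, 0.068] g 0.0295
```

Call:
{"fn": "arm_command", "kwargs": {"rows": [0,0,0.05,0,0,0,20,0,0,0.05,0,0,0,20,0,0,0.05,0,0,0,20,0,0,0.05,0,0,0,20,0,0,0,0,0,0,20,0,0,0,0,0,0,20]}}

```text
time: 17.6
tool_pos: [0.499, -0.2375, 0.1429]
tcp_rot: [-3.141, 0.0, 1.34]
wrist_force: [-0.6, -1.0, -2.0]
grip_width: 0.0291
grip_force: 40.0
```

```bash
python3 -c "
from h import *
feel();robot.camera('scene');feel();"
```

```text
t 17.6 off x,y mm [-0.19  1.96] z 0.1429 rpy [-1.7999e+02  2.0000e-02  7.6790e+01] Fx,Fy,Fz [-0.33, -1.09, -2.02] Mx,My [-0.401, 0.048] g 0.0291
t 17.65 off x,y mm [-0.2   2.01] z 0.143 rpy [-1.7999e+02  1.0000e-02  7.6800e+01] Fx,Fy,Fz [-0.83, -1.53, -2.19] Mx,My [-0.341, 0.015] g 0.0295
```

Now the +y side pushes back (Fy about −1.3 N), so I'll follow slightly toward −y.

Call:
{"fn": "arm_command", "kwargs": {"rows": [-0.01,0,0.03,0,0,0,20,-0.01,0,0.03,0,0,0,20,0,0,0.03,0,0,0,20,0,0,0,0,0,0,20,0,0,0,0,0,0,20]}}

```text
time: 18.15
tool_pos: [0.4989, -0.2379, 0.1403]
tcp_rot: [-3.142, -0.0, 1.34]
wrist_force: [0.6, -1.1, -1.4]
grip_width: 0.0293
grip_force: 40.0
```

```bash
python3 -c "
from h import *
feel();robot.camera('scene');feel();"
```

```text
t 18.15 off x,y mm [-0.12  1.53] z 0.1403 rpy [-180.    -0.    76.8] Fx,Fy,Fz [0.86, -0.96, -1.39] Mx,My [-0.386, 0.058] g 0.0293
t 18.2 off x,y mm [-0.11  1.56] z 0.1403 rpy [180.   -0.   76.8] Fx,Fy,Fz [-0.31, -2.05, -2.15] Mx,My [-0.338, -0.034] g 0.0289
```

Call:
{"fn": "arm_command", "kwargs": {"rows": [0,0,0.03,0,0,0,20,0,0,0.03,0,0,0,20,0,0,0.03,0,0,0,20,0,0,0,0,0,0,20,0,0,0,0,0,0,20]}}

```text
time: 18.7
tool_pos: [0.499, -0.238, 0.1378]
tcp_rot: [3.141, 0.0, 1.34]
wrist_force: [-0.3, -2.1, -0.2]
grip_width: 0.0293
grip_force: 40.0
```

```bash
python3 -c "
from h import *
feel();robot.camera('scene');feel();"
```

```text
t 18.7 off x,y mm [-0.01  1.46] z 0.1378 rpy [1.7997e+02 1.0000e-02 7.6800e+01] Fx,Fy,Fz [0.16, -2.13, -0.23] Mx,My [-0.461, -0.008] g 0.0293
t 18.75 off x,y mm [-0.02  1.49] z 0.1378 rpy [1.7998e+02 1.0000e-02 7.6800e+01] Fx,Fy,Fz [-0.27, -1.7, -0.15] Mx,My [-0.45, 0.004] g 0.0293
```

Call:
{"fn": "arm_command", "kwargs": {"rows": [-0.02,0,0,0,0,0,20,-0.02,0,0,0,0,0,20,0,0,0,0,0,0,20]}}

```text
time: 19.05
tool_pos: [0.4988, -0.2387, 0.1377]
tcp_rot: [3.141, -0.001, 1.341]
wrist_force: [-0.6, -0.9, 0.4]
grip_width: 0.03
grip_force: 40.0
```

```bash
python3 -c "
from h import *
feel();robot.camera('scene');feel();"
```

```text
t 19.05 off x,y mm [-0.04  0.67] z 0.1377 rpy [ 1.7999e+02 -5.0000e-02  7.6810e+01] Fx,Fy,Fz [-0.35, -1.04, 0.38] Mx,My [-0.11, -0.012] g 0.03
t 19.1 off x,y mm [-0.03  0.67] z 0.1377 rpy [ 1.7999e+02 -4.0000e-02  7.6810e+01] Fx,Fy,Fz [0.88, -0.45, -0.5] Mx,My [-0.115, -0.021] g 0.029
```

Call:
{"fn": "arm_command", "kwargs": {"rows": [0,0,0.03,0,0,0,20,0,0,0.03,0,0,0,20,0,0,0,0,0,0,20,0,0,0,0,0,0,20]}}

```text
time: 19.5
tool_pos: [0.4987, -0.2389, 0.136]
tcp_rot: [3.141, -0.0, 1.34]
wrist_force: [1.0, 0.2, 1.1]
grip_width: 0.0296
grip_force: 40.0
```

Run:
```python
from h import *
feel();a,_=robot.camera("scene");feel()
cv2.imwrite("pics/c6.png",cv2.resize(a[200:270,255,::-1][:,None] if 0 else a[200:270,255:320,::-1],(557,600),interpolation=cv2.INTER_CUBIC))
```

```text
t 19.5 off x,y mm [-0.06  0.47] z 0.136 rpy [ 1.7998e+02 -1.0000e-02  7.6800e+01] Fx,Fy,Fz [0.89, 0.43, 1.1] Mx,My [0.046, 0.033] g 0.0296
t 19.55 off x,y mm [-0.05  0.45] z 0.136 rpy [ 1.7998e+02 -1.0000e-02  7.6800e+01] Fx,Fy,Fz [0.31, 0.53, 1.35] Mx,My [-0.03, -0.005] g 0.0294
```

View pics/c6.png

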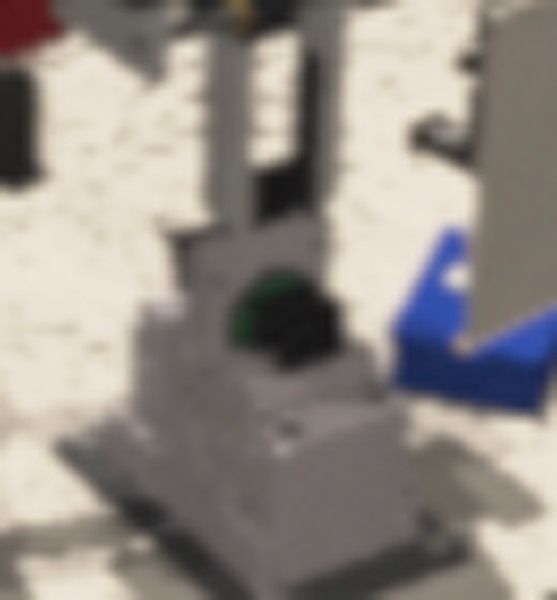

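The cassette is down with balanced lateral force, and the neighbours stand on both sides. In the picture, dark tabs show at (295,325) in front and (185,240) behind. I'll continue.

Call:
{"fn": "arm_command", "kwargs": {"rows": [0,0,0.03,0,0,0,20,0,0,0.03,0,0,0,20,0,0,0.03,0,0,0,20,0,0,0,0,0,0,20,0,0,0,0,0,0,20]}}

```text
time: 20.05
tool_pos: [0.4988, -0.2391, 0.1334]
tcp_rot: [3.141, 0.0, 1.34]
wrist_force: [-0.1, 0.5, 3.4]
grip_width: 0.0294
grip_force: 40.0
```

```bash
python3 -c "
from h import *
feel();robot.camera('scene');feel();"
```

```text
t 20.05 off x,y mm [0.07 0.29] z 0.1334 rpy [1.7996e+02 1.0000e-02 7.6800e+01] Fx,Fy,Fz [-0.22, 0.46, 3.36] Mx,My [-0.091, 0.004] g 0.0294
t 20.1 off x,y mm [0.08 0.29] z 0.1334 rpy [1.7996e+02 1.0000e-02 7.6800e+01] Fx,Fy,Fz [0.28, -0.24, 3.93] Mx,My [-0.074, 0.015] g 0.0298
```

Call:
{"fn": "arm_command", "kwargs": {"rows": [0,0,0.03,0,0,0,20,0,0,0.03,0,0,0,20,0,0,0,0,0,0,20,0,0,0,0,0,0,20]}}

```text
time: 20.5
tool_pos: [0.4989, -0.2392, 0.1319]
tcp_rot: [3.141, 0.0, 1.34]
wrist_force: [0.2, 0.2, 4.2]
grip_width: 0.0295
grip_force: 40.1
```

```bash
python3 -c "
from h import *
feel();robot.camera('scene');feel();"
```

```text
t 20.5 off x,y mm [0.19 0.24] z 0.1319 rpy [1.7994e+02 2.0000e-02 7.6790e+01] Fx,Fy,Fz [0.18, 0.3, 4.15] Mx,My [-0.093, 0.09] g 0.0295
t 20.55 off x,y mm [0.14 0.24] z 0.1319 rpy [1.7995e+02 2.0000e-02 7.6790e+01] Fx,Fy,Fz [0.84, 0.13, 5.35] Mx,My [-0.02, 0.055] g 0.0294
```

Call:
{"fn": "arm_command", "kwargs": {"rows": [0,0,-0.06,0,0,0,20,0.02,0,0,0,0,0,20,0.02,0,0,0,0,0,20,0.02,0,0,0,0,0,20,0,0,0,0,0,0,20]}}

```text
time: 21.05
tool_pos: [0.4988, -0.2375, 0.1325]
tcp_rot: [-3.141, 0.001, 1.34]
wrist_force: [0.6, -2.8, -2.9]
grip_width: 0.0293
grip_force: 40.0
```

```bash
python3 -c "
from h import *
feel();robot.camera('scene');feel();"
```

```text
t 21.05 off x,y mm [-0.35  1.85] z 0.1325 rpy [-1.7995e+02  4.0000e-02  7.6800e+01] Fx,Fy,Fz [1.21, -2.6, -2.94] Mx,My [-0.717, -0.359] g 0.0293
t 21.1 off x,y mm [-0.41  1.86] z 0.1325 rpy [-1.7994e+02  3.0000e-02  7.6800e+01] Fx,Fy,Fz [0.82, -2.85, -3.57] Mx,My [-0.742, -0.354] g 0.0291
```

Call:
{"fn": "arm_command", "kwargs": {"rows": [-0.02,0,0,0,0,0,20,-0.02,0,0,0,0,0,20,-0.02,0,0,0,0,0,20,-0.02,0,0,0,0,0,20,-0.02,0,0,0,0,0,20,0,0,0,0,0,0,20]}}

```text
time: 21.7
tool_pos: [0.4982, -0.2395, 0.1329]
tcp_rot: [-3.141, -0.002, 1.341]
wrist_force: [0.1, 1.3, -3.1]
grip_width: 0.029
grip_force: 40.0
```

```bash
python3 -c "
from h import *
feel();robot.camera('scene');feel();"
```

```text
t 21.7 off x,y mm [-0.5  -0.17] z 0.1329 rpy [-1.7994e+02 -9.0000e-02  7.6820e+01] Fx,Fy,Fz [-0.22, 1.31, -3.09] Mx,My [0.133, -0.006] g 0.029
t 21.75 off x,y mm [-0.47 -0.2 ] z 0.1329 rpy [-1.7995e+02 -8.0000e-02  7.6820e+01] Fx,Fy,Fz [-0.72, 1.16, -4.63] Mx,My [0.096, -0.035] g 0.0292
```

Call:
{"fn": "arm_command", "kwargs": {"rows": [0.03,0,0.05,0,0,0,20,0.03,0,0.04,0,0,0,20,0.02,0,0.03,0,0,0,20,-0.03,0,0.03,0,0,0,20,-0.02,0,0.03,0,0,0,20,0,0,0,0,0,0,20]}}

```text
time: 22.35
tool_pos: [0.4992, -0.2395, 0.1291]
tcp_rot: [3.139, 0.0, 1.34]
wrist_force: [-1.1, 1.0, 5.4]
grip_width: 0.0296
grip_force: 40.0
```

```bash
python3 -c "
from h import *
feel();robot.camera('scene');feel();"
```

```text
t 22.35 off x,y mm [ 0.55 -0.02] z 0.1291 rpy [179.87   0.    76.78] Fx,Fy,Fz [-1.27, 0.71, 5.36] Mx,My [0.021, 0.293] g 0.0296
t 22.4 off x,y mm [ 0.53 -0.03] z 0.1291 rpy [1.7987e+02 1.0000e-02 7.6780e+01] Fx,Fy,Fz [-0.69, 0.66, 5.17] Mx,My [0.022, 0.332] g 0.0291
```

Call:
{"fn": "arm_command", "kwargs": {"rows": [0.02,0,0.03,0,0,0,20,0.02,0,0.02,0,0,0,20,-0.02,0,0.02,0,0,0,20,0,0,0,0,0,0,20]}}

```text
time: 22.8
tool_pos: [0.4995, -0.2394, 0.128]
tcp_rot: [3.138, 0.001, 1.34]
wrist_force: [-1.7, 0.2, 8.7]
grip_width: 0.0293
grip_force: 40.1
```

```bash
python3 -c "
from h import *
feel();robot.camera('scene');feel();"
```

```text
t 22.8 off x,y mm [0.8  0.22] z 0.128 rpy [1.7981e+02 6.0000e-02 7.6770e+01] Fx,Fy,Fz [-1.74, -0.2, 8.7] Mx,My [-0.084, 0.517] g 0.0293
t 22.85 off x,y mm [0.81 0.21] z 0.128 rpy [1.798e+02 6.000e-02 7.677e+01] Fx,Fy,Fz [-1.34, 0.03, 8.31] Mx,My [-0.08, 0.52] g 0.0295
```

Call:
{"fn": "arm_command", "kwargs": {"rows": [0,0,-0.1,0,0,0,20,0.03,0,0,0,0,0,20,0.03,0,0,0,0,0,20,0.03,0,0,0,0,0,20,0.03,0,0,0,0,0,20,0,0,0,0,0,0,20]}}

```text
time: 23.45
tool_pos: [0.4996, -0.2355, 0.1286]
tcp_rot: [3.141, 0.001, 1.341]
wrist_force: [1.7, -3.8, -1.0]
grip_width: 0.0294
grip_force: 40.0
```

```bash
python3 -c "
from h import *
feel();robot.camera('scene');feel();"
```

```text
t 23.45 off x,y mm [-0.04  4.02] z 0.1286 rpy [1.7999e+02 4.0000e-02 7.6840e+01] Fx,Fy,Fz [2.47, -3.29, -0.97] Mx,My [-0.953, -0.431] g 0.0294
t 23.5 off x,y mm [-0.03  4.06] z 0.1286 rpy [1.7999e+02 3.0000e-02 7.6830e+01] Fx,Fy,Fz [1.87, -3.1, -1.13] Mx,My [-0.982, -0.411] g 0.0292
```

Call:
{"fn": "arm_command", "kwargs": {"rows": [0,0,0.04,0,0,0,20,0,0,0.03,0,0,0,20,0,0,0.03,0,0,0,20,0,0,0.03,0,0,0,20,0,0,0,0,0,0,20]}}

```text
time: 24.0
tool_pos: [0.4996, -0.2355, 0.1263]
tcp_rot: [3.14, 0.001, 1.34]
wrist_force: [-1.7, -2.6, 6.4]
grip_width: 0.0296
grip_force: 40.0
```

```bash
python3 -c "
from h import *
feel();robot.camera('scene');feel();"
```

```text
t 24.0 off x,y mm [-0.01  4.05] z 0.1263 rpy [1.7994e+02 4.0000e-02 7.6800e+01] Fx,Fy,Fz [-1.1, -2.89, 6.37] Mx,My [-0.914, 0.243] g 0.0296
t 24.05 off x,y mm [-0.03  4.03] z 0.1262 rpy [1.7994e+02 4.0000e-02 7.6800e+01] Fx,Fy,Fz [-0.07, -2.81, 6.67] Mx,My [-0.86, 0.301] g 0.0293
```

The row gives toward +y. I'll rock and follow down.

Call:
{"fn": "arm_command", "kwargs": {"rows": [-0.03,0,0.02,0,0,0,20,-0.03,0,0.02,0,0,0,20,-0.02,0,0.02,0,0,0,20,0,0,0,0,0,0,20]}}

```text
time: 24.45
tool_pos: [0.4994, -0.2369, 0.1256]
tcp_rot: [3.14, -0.001, 1.341]
wrist_force: [-2.4, -0.8, 9.9]
grip_width: 0.0293
grip_force: 40.0
```

```bash
python3 -c "
from h import *
feel();robot.camera('scene');feel();"
```

```text
t 24.45 off x,y mm [0.14 2.56] z 0.1256 rpy [ 1.7989e+02 -7.0000e-02  7.6820e+01] Fx,Fy,Fz [-2.13, -1.27, 9.85] Mx,My [-0.299, 0.577] g 0.0293
t 24.5 off x,y mm [0.15 2.57] z 0.1256 rpy [ 1.7989e+02 -6.0000e-02  7.6820e+01] Fx,Fy,Fz [-1.56, -1.97, 10.08] Mx,My [-0.259, 0.582] g 0.0295
```

Call:
{"fn": "arm_command", "kwargs": {"rows": [0.02,0,0.02,0,0,0,20,0.02,0,0.02,0,0,0,20,0.01,0,0.01,0,0,0,20,0,0,0,0,0,0,20]}}

```text
time: 24.9
tool_pos: [0.4997, -0.2361, 0.1252]
tcp_rot: [3.139, 0.001, 1.341]
wrist_force: [-3.3, -1.6, 12.9]
grip_width: 0.0295
grip_force: 40.0
```

```bash
python3 -c "
from h import *
feel();robot.camera('scene');feel();"
```

```text
t 24.9 off x,y mm [0.27 3.43] z 0.1252 rpy [1.7984e+02 4.0000e-02 7.6820e+01] Fx,Fy,Fz [-2.87, -2.27, 12.91] Mx,My [-0.601, 0.828] g 0.0295
t 24.95 off x,y mm [0.28 3.42] z 0.1252 rpy [1.7984e+02 4.0000e-02 7.6820e+01] Fx,Fy,Fz [-3.22, -1.31, 13.74] Mx,My [-0.517, 0.79] g 0.0293
```

Call:
{"fn": "arm_command", "kwargs": {"rows": [0,0,-0.1,0,0,0,20,0,0,-0.1,0,0,0,20,-0.05,0,0,0,0,0,20,-0.05,0,0,0,0,0,20,-0.05,0,0,0,0,0,20,-0.05,0,0,0,0,0,20,0,0,0,0,0,0,20]}}

```text
time: 25.65
tool_pos: [0.4978, -0.2406, 0.1266]
tcp_rot: [-3.14, -0.003, 1.341]
wrist_force: [-0.2, 2.9, -3.7]
grip_width: 0.0294
grip_force: 40.0
```

```bash
python3 -c "
from h import *
feel();robot.camera('scene');feel();"
```

```text
t 25.65 off x,y mm [-0.63 -1.37] z 0.1266 rpy [-1.799e+02 -1.700e-01  7.683e+01] Fx,Fy,Fz [-0.82, 2.8, -3.75] Mx,My [0.682, -0.08] g 0.0294
t 25.7 off x,y mm [-0.58 -1.52] z 0.1267 rpy [-1.7991e+02 -1.4000e-01  7.6830e+01] Fx,Fy,Fz [0.03, 3.86, -2.86] Mx,My [0.747, 0.048] g 0.0296
```

Call:
{"fn": "arm_command", "kwargs": {"rows": [0.05,0,0,0,0,0,20,0.05,0,0,0,0,0,20,0.05,0,0,0,0,0,20,0.05,0,0,0,0,0,20,0.03,0,0,0,0,0,20,0,0,0,0,0,0,20]}}

```text
time: 26.3
tool_pos: [0.4993, -0.2364, 0.1278]
tcp_rot: [3.141, 0.003, 1.34]
wrist_force: [-1.1, -2.7, -1.3]
grip_width: 0.0293
grip_force: 40.0
```

```bash
python3 -c "
from h import *
feel();robot.camera('scene');feel();"
```

```text
t 26.3 off x,y mm [-0.09  3.08] z 0.1278 rpy [1.7998e+02 1.5000e-01 7.6780e+01] Fx,Fy,Fz [-0.4, -2.88, -1.31] Mx,My [-0.887, 0.138] g 0.0293
t 26.35 off x,y mm [-0.06  3.19] z 0.1278 rpy [1.7997e+02 1.2000e-01 7.6780e+01] Fx,Fy,Fz [-0.93, -2.83, -2.22] Mx,My [-0.971, 0.219] g 0.0291
```

Call:
{"fn": "arm_command", "kwargs": {"rows": [-0.05,0,0.04,0,0,0,20,-0.02,0,0.05,0,0,0,20,0,0,0.05,0,0,0,20,0,0,0.05,0,0,0,20,0,0,0,0,0,0,20]}}

```text
time: 26.85
tool_pos: [0.4998, -0.2376, 0.1236]
tcp_rot: [3.139, 0.001, 1.34]
wrist_force: [-0.9, -0.9, 5.7]
grip_width: 0.0295
grip_force: 40.0
```

```bash
python3 -c "
from h import *
feel();robot.camera('scene');feel();"
```

```text
t 26.85 off x,y mm [0.68 1.98] z 0.1236 rpy [1.7984e+02 4.0000e-02 7.6800e+01] Fx,Fy,Fz [-0.71, -1.06, 5.72] Mx,My [-0.536, 0.39] g 0.0295
t 26.9 off x,y mm [0.69 1.96] z 0.1236 rpy [1.7984e+02 4.0000e-02 7.6800e+01] Fx,Fy,Fz [-0.81, -2.88, 5.48] Mx,My [-0.579, 0.339] g 0.0297
```

Call:
{"fn": "arm_command", "kwargs": {"rows": [0,0,0.03,0,0,0,20,0,0,0.03,0,0,0,20,0,0,0,0,0,0,20]}}

```text
time: 27.2
tool_pos: [0.5, -0.2378, 0.123]
tcp_rot: [3.138, 0.001, 1.341]
wrist_force: [-3.6, -1.8, 8.6]
grip_width: 0.0296
grip_force: 40.0
```

Run:
```python
from h import *
feel();a,_=robot.camera("scene");feel()
cv2.imwrite("pics/c7.png",cv2.resize(a[205:265,255:315,::-1],(600,600),interpolation=cv2.INTER_CUBIC))
```

```text
t 27.2 off x,y mm [0.87 1.87] z 0.123 rpy [1.7978e+02 7.0000e-02 7.6810e+01] Fx,Fy,Fz [-3.12, -2.6, 8.59] Mx,My [-0.518, 0.732] g 0.0296
t 27.25 off x,y mm [0.88 1.89] z 0.123 rpy [1.7978e+02 7.0000e-02 7.6810e+01] Fx,Fy,Fz [-2.11, -2.32, 9.3] Mx,My [-0.545, 0.625] g 0.0291
```

View pics/c7.png

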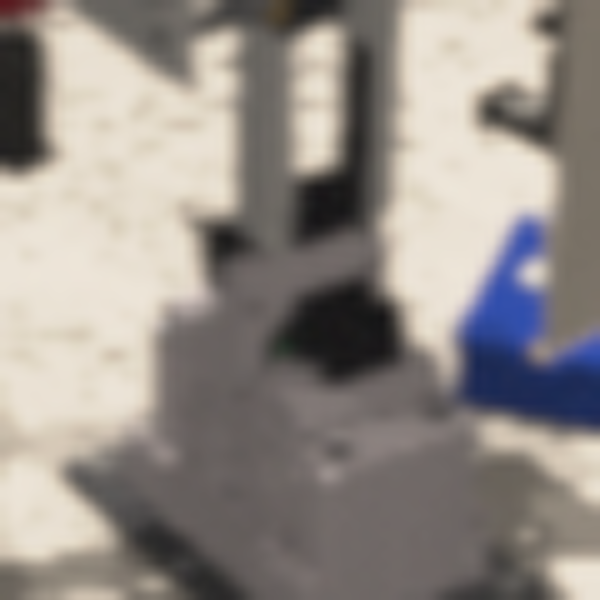

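Call:
{"fn": "arm_command", "kwargs": {"rows": [0.03,0,-0.12,0,0,0,20,0.05,0,0,0,0,0,20,0.04,0,0,0,0,0,20,-0.08,0,0,0,0,0,20,-0.08,0,0,0,0,0,20,-0.08,0,0,0,0,0,20,0.04,0,0,0,0,0,20,0.05,0,0.04,0,0,0,20,0,0,0.05,0,0,0,20,0,0,0.05,0,0,0,20,0,0,0.03,0,0,0,20,0,0,0,0,0,0,20]}}

```text
time: 28.45
tool_pos: [0.4992, -0.2384, 0.1207]
tcp_rot: [3.14, 0.001, 1.341]
wrist_force: [-0.8, 2.3, 9.2]
grip_width: 0.0293
grip_force: 40.0
```

```bash
python3 -c "
from h import *
feel();robot.camera('scene');feel();"
```

```text
t 28.45 off x,y mm [0.26 1.13] z 0.1207 rpy [1.7989e+02 5.0000e-02 7.6810e+01] Fx,Fy,Fz [-1.27, 2.01, 9.25] Mx,My [0.423, 0.349] g 0.0293
t 28.5 off x,y mm [0.26 1.14] z 0.1207 rpy [1.7989e+02 5.0000e-02 7.6810e+01] Fx,Fy,Fz [-0.75, 1.03, 8.9] Mx,My [0.474, 0.309] g 0.0293
```

Call:
{"fn": "arm_command", "kwargs": {"rows": [0.03,0,-0.12,0,0,0,20,0.06,0,0,0,0,0,20,0.05,0,0,0,0,0,20,-0.08,0,0,0,0,0,20,-0.08,0,0,0,0,0,20,-0.08,0,0,0,0,0,20,0.06,0,0,0,0,0,20,0.06,0,0.05,0,0,0,20,0,0,0.05,0,0,0,20,0,0,0.05,0,0,0,20,0,0,0.04,0,0,0,20,0,0,0,0,0,0,20]}}

```text
time: 29.7
tool_pos: [0.4995, -0.2381, 0.1178]
tcp_rot: [3.139, 0.001, 1.34]
wrist_force: [-2.0, 0.9, 5.9]
grip_width: 0.0296
grip_force: 40.0
```

```bash
python3 -c "
from h import *
feel();robot.camera('scene');feel();"
```

```text
t 29.7 off x,y mm [0.54 1.43] z 0.1178 rpy [1.7986e+02 7.0000e-02 7.6800e+01] Fx,Fy,Fz [-2.12, 0.43, 5.91] Mx,My [-0.037, 0.421] g 0.0296
t 29.75 off x,y mm [0.57 1.46] z 0.1178 rpy [1.7986e+02 6.0000e-02 7.6800e+01] Fx,Fy,Fz [-1.46, -0.07, 5.96] Mx,My [0.04, 0.431] g 0.0292
```

Call:
{"fn": "arm_command", "kwargs": {"rows": [0.03,0,-0.1,0,0,0,20,0.06,0,0,0,0,0,20,0.05,0,0,0,0,0,20,-0.08,0,0,0,0,0,20,-0.08,0,0,0,0,0,20,-0.08,0,0,0,0,0,20,0.06,0,0,0,0,0,20,0.05,0,0.05,0,0,0,20,0,0,0.05,0,0,0,20,0,0,0.05,0,0,0,20,0,0,0.05,0,0,0,20,0,0,0,0,0,0,20]}}

```text
time: 30.95
tool_pos: [0.4995, -0.2374, 0.1137]
tcp_rot: [3.14, 0.0, 1.34]
wrist_force: [0.4, 1.4, 3.5]
grip_width: 0.0294
grip_force: 40.0
```

```bash
python3 -c "
from h import *
feel();robot.camera('scene');feel();"
```

```text
t 30.95 off x,y mm [0.31 2.09] z 0.1137 rpy [1.7992e+02 1.0000e-02 7.6800e+01] Fx,Fy,Fz [0.06, 1.42, 3.54] Mx,My [0.169, -0.017] g 0.0294
t 31.0 off x,y mm [0.29 2.05] z 0.1137 rpy [1.7993e+02 1.0000e-02 7.6800e+01] Fx,Fy,Fz [0.8, 0.53, 3.67] Mx,My [0.142, -0.025] g 0.0293
```

Call:
{"fn": "arm_command", "kwargs": {"rows": [0.01,0,0.04,0,0,0,20,0,0,0.04,0,0,0,20,0,0,0.04,0,0,0,20,0,0,0,0,0,0,20]}}

```text
time: 31.4
tool_pos: [0.499, -0.237, 0.109]
tcp_rot: [-3.141, -0.0, 1.34]
wrist_force: [1.0, -0.4, 0.2]
grip_width: 0.0294
grip_force: 40.0
```

```bash
python3 -c "
from h import *
feel();robot.camera('scene');feel();"
```

```text
t 31.4 off x,y mm [-0.27  2.41] z 0.109 rpy [-1.7997e+02 -1.0000e-02  7.6800e+01] Fx,Fy,Fz [1.08, -0.14, 0.2] Mx,My [0.039, -0.197] g 0.0294
t 31.45 off x,y mm [-0.3   2.43] z 0.109 rpy [-1.7996e+02 -1.0000e-02  7.6800e+01] Fx,Fy,Fz [0.37, -0.05, -1.35] Mx,My [-0.066, -0.208] g 0.0296
```

Call:
{"fn": "arm_command", "kwargs": {"rows": [0,0,0.04,0,0,0,20,0,0,0.04,0,0,0,20,0,0,0.04,0,0,0,20,0,0,0.04,0,0,0,20,0,0,0,0,0,0,20]}}

```text
time: 31.95
tool_pos: [0.4988, -0.2369, 0.1044]
tcp_rot: [-3.141, -0.0, 1.34]
wrist_force: [0.2, 0.5, -0.2]
grip_width: 0.0295
grip_force: 40.0
```

```bash
python3 -c "
from h import *
feel();robot.camera('scene');feel();"
```

```text
t 31.95 off x,y mm [-0.44  2.51] z 0.1044 rpy [-1.7995e+02 -1.0000e-02  7.6800e+01] Fx,Fy,Fz [0.1, 0.59, -0.21] Mx,My [-0.13, -0.017] g 0.0295
t 32.0 off x,y mm [-0.47  2.52] z 0.1044 rpy [-1.7994e+02 -1.0000e-02  7.6800e+01] Fx,Fy,Fz [0.51, -0.02, -1.83] Mx,My [-0.117, -0.035] g 0.0291
```

Call:
{"fn": "arm_command", "kwargs": {"rows": [0,0,0.04,0,0,0,20,0,0,0.04,0,0,0,20,0,0,0.04,0,0,0,20,0,0,0,0,0,0,20]}}

```text
time: 32.4
tool_pos: [0.4991, -0.2369, 0.101]
tcp_rot: [-3.141, -0.0, 1.34]
wrist_force: [0.3, 0.1, -1.0]
grip_width: 0.0293
grip_force: 40.0
```

```bash
python3 -c "
from h import *
feel();robot.camera('scene');feel();"
```

```text
t 32.4 off x,y mm [-0.22  2.52] z 0.101 rpy [-1.7998e+02 -1.0000e-02  7.6800e+01] Fx,Fy,Fz [0.23, 0.21, -0.96] Mx,My [-0.107, 0.022] g 0.0293
t 32.45 off x,y mm [-0.22  2.53] z 0.101 rpy [-1.7998e+02 -1.0000e-02  7.6800e+01] Fx,Fy,Fz [-0.22, -0.92, -0.52] Mx,My [-0.125, -0.074] g 0.0294
```

Call:
{"fn": "arm_command", "kwargs": {"rows": [0,0,0.04,0,0,0,20,0,0,0.04,0,0,0,20,0,0,0.04,0,0,0,20,0,0,0.04,0,0,0,20,0,0,0.04,0,0,0,20,0,0,0,0,0,0,20]}}

```text
time: 33.05
tool_pos: [0.499, -0.2369, 0.095]
tcp_rot: [-3.141, -0.0, 1.341]
wrist_force: [0.7, -0.2, -1.5]
grip_width: 0.0294
grip_force: 40.0
```

```bash
python3 -c "
from h import *
feel();robot.camera('scene');feel();"
```

```text
t 33.05 off x,y mm [-0.25  2.53] z 0.095 rpy [-1.7998e+02 -1.0000e-02  7.6810e+01] Fx,Fy,Fz [0.73, -0.06, -1.51] Mx,My [-0.116, -0.027] g 0.0294
t 33.1 off x,y mm [-0.23  2.54] z 0.095 rpy [-1.7998e+02 -1.0000e-02  7.6800e+01] Fx,Fy,Fz [0.81, 0.26, -0.79] Mx,My [-0.168, -0.091] g 0.0293
```

Call:
{"fn": "arm_command", "kwargs": {"rows": [0,0,0.03,0,0,0,20,0,0,0.03,0,0,0,20,0,0,0.03,0,0,0,20,0,0,0,0,0,0,20]}}

```text
time: 33.5
tool_pos: [0.4991, -0.2369, 0.0924]
tcp_rot: [-3.141, -0.0, 1.34]
wrist_force: [-0.9, -0.6, -1.2]
grip_width: 0.0292
grip_force: 40.0
```

```bash
python3 -c "
from h import *
feel();robot.camera('scene');feel();"
```

```text
t 33.5 off x,y mm [-0.19  2.52] z 0.0924 rpy [-1.7999e+02 -1.0000e-02  7.6800e+01] Fx,Fy,Fz [-0.78, -0.8, -1.25] Mx,My [-0.15, 0.006] g 0.0292
t 33.55 off x,y mm [-0.19  2.52] z 0.0925 rpy [-1.7999e+02 -1.0000e-02  7.6800e+01] Fx,Fy,Fz [-0.51, 0.82, -1.66] Mx,My [-0.051, 0.002] g 0.0295
```

Call:
{"fn": "arm_command", "kwargs": {"rows": [0,0,0.03,0,0,0,20,0,0,0.03,0,0,0,20,0,0,0.02,0,0,0,20,0,0,0,0,0,0,20]}}

```text
time: 33.95
tool_pos: [0.4992, -0.237, 0.0903]
tcp_rot: [3.141, -0.0, 1.34]
wrist_force: [-0.5, -0.2, -0.1]
grip_width: 0.0293
grip_force: 40.0
```

```bash
python3 -c "
from h import *
feel();robot.camera('scene');feel();"
```

```text
t 33.95 off x,y mm [-0.09  2.5 ] z 0.0903 rpy [179.99  -0.    76.8 ] Fx,Fy,Fz [-0.41, -0.35, -0.06] Mx,My [-0.068, 0.086] g 0.0293
t 34.0 off x,y mm [-0.09  2.47] z 0.0904 rpy [179.99  -0.    76.8 ] Fx,Fy,Fz [0.23, 0.41, 0.1] Mx,My [-0.084, 0.089] g 0.0295
```

Call:
{"fn": "arm_command", "kwargs": {"rows": [0,0,0.03,0,0,0,20,0,0,0.02,0,0,0,20,0,0,0,0,0,0,20]}}

```text
time: 34.3
tool_pos: [0.4993, -0.2371, 0.0903]
tcp_rot: [3.141, 0.0, 1.341]
wrist_force: [-1.2, -0.1, 6.0]
grip_width: 0.0294
grip_force: 40.0
```

```bash
python3 -c "
from h import *
feel();robot.camera('scene');feel();"
```

```text
t 34.3 off x,y mm [0.07 2.37] z 0.0903 rpy [1.7995e+02 2.0000e-02 7.6810e+01] Fx,Fy,Fz [-1.2, -0.34, 5.98] Mx,My [0.014, 0.614] g 0.0294
t 34.35 off x,y mm [0.09 2.35] z 0.0903 rpy [1.7994e+02 2.0000e-02 7.6810e+01] Fx,Fy,Fz [-0.58, 0.45, 5.37] Mx,My [0.065, 0.6] g 0.0297
```

The cassette is on the floor at z = 0.0903, the same tool height as in the stand. I'll relieve the load, open and withdraw.

Call:
{"fn": "arm_command", "kwargs": {"rows": [0,0,-0.05,0,0,0,20,0,0,0,0,0,0,28,0,0,0,0,0,0,36,0,0,0,0,0,0,48,0,0,0,0,0,0,56,0,0,0,0,0,0,56,0,0,-0.2,0,0,0,56,0,0,-0.5,0,0,0,56,0,0,-0.8,0,0,0,56,0,0,-1,0,0,0,56,0,0,-1,0,0,0,56,0,0,-1,0,0,0,56]}}

```text
time: 35.55
tool_pos: [0.4992, -0.237, 0.2282]
tcp_rot: [3.14, 0.001, 1.34]
wrist_force: [-0.0, -0.7, -0.3]
grip_width: 0.0558
grip_force: 0.0
```

Call:
{"fn": "arm_command", "kwargs": {"rows": [0,0,-1,0,0,0,56,0,0,-1,0,0,0,56,0,0,-1,0,0,0,56,0,0.6,-0.8,0,0,0,56,0,-0.8,-0.8,0,0,0,56,0,-0.9,0,0,0,0,56,0,-0.9,0,0,0,0,56,0,-0.9,0,0,0,0,56,0,-0.9,0,0,0,0,56,0,0,0,0,0,0,56]}}

```text
time: 36.55
tool_pos: [0.3862, -0.2103, 0.3664]
tcp_rot: [3.137, 0.002, 1.339]
wrist_force: [1.0, 0.6, 1.4]
grip_width: 0.056
grip_force: 0.0
```

Run:
```python
from h import *
feel();a,_=robot.camera("scene");b,_=robot.camera("top");feel()
f=lambda p,u,v,w,h,W,H:cv2.resize(p[v:v+h,u:u+w,::-1],(W,H),interpolation=cv2.INTER_CUBIC)
cv2.imwrite("pics/c8.png",np.hstack([f(a,258,215,54,60,400,444),f(b,260,180,48,48,400,444)]))
```

```text
t 36.55 off x,y mm [-116.16    2.68] z 0.3664 rpy [1.7973e+02 1.2000e-01 7.6740e+01] Fx,Fy,Fz [0.86, 0.79, 1.44] Mx,My [-0.05, 0.074] g 0.056
t 36.65 off x,y mm [-113.98    2.42] z 0.3648 rpy [1.798e+02 6.000e-02 7.678e+01] Fx,Fy,Fz [0.34, 0.28, -0.03] Mx,My [-0.031, 0.059] g 0.0559
```

View pics/c8.png

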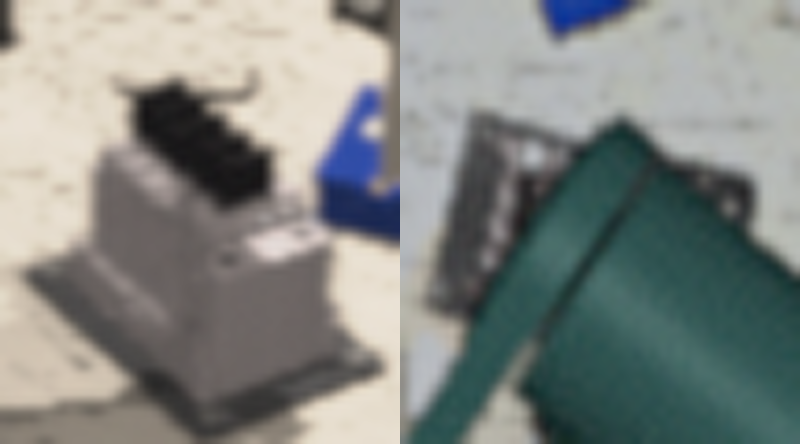

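Five tabs now stand in one even, level line, from (165,105) to (245,185) in the left crop. I'll check the heights, then hand in.

Run:
```python
from h import *
p,d=robot.camera("scene");C=cloud("scene",d);m=(p.mean(2)<75)&(abs(C[...,0]-.5)<.06)&(abs(C[...,1]+.235)<.08)&(C[...,2]>.07)
P=C[m];a=np.radians(-13.2);y=(P[:,:2]-[.4987,-.2394])@[-np.sin(a),np.cos(a)]*1e3
for k in range(-40,50,8):
    q=(y>=k)&(y<k+8)
    if q.sum():print(k,q.sum(),P[q,2].max().round(4))
print(robot.hand_in())
```

```text
-40 10 0.5046
-32 72 0.5068
-24 27 0.507
-16 31 0.5065
-8 16 0.5065
0 42 0.5072
8 20 0.5071
16 35 0.5066
24 28 0.5073
32 13 0.5061
40 2 0.1077
the job is handed in; nothing more can be done
None
```

The cassette is filed in the middle of the rack, two neighbours on each side, and handed in at about 37 s of the 72 s allowed. It stands on the rack floor at the same tool height as in the stand; downward push stayed around 15–16 N at most, and the final picture shows five upright tabs in one even row, but my last height check caught the arm in view and confirmed nothing.

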